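# Clear the test block, load the lamp battery packs and start the test

### The job

Swing the clamp lever of the battery test block up and back past upright, wipe every loose chip off the bed into the beech catch tray with the scraper block (the chips are sharp: keep the fingers off them), and lay all the battery packs flat on the cleared bed, side by side and each straight across the channel. Then swing the clamp shut over them and press the timer's plunger down to its stop for a moment to start the test. Leave the packs clamped, the chips in the tray and the scraper standing on its cork mat, without disturbing the bowl, tumbler, stapler or mug.

Things in the scene. Friction and masses are not known exactly. Their poses are not given: they have to be found in the camera images.
- tester: Battery test block, fixed: a black block 40 mm high whose flat top is the bed, a channel along the block's y axis, open at the -y end where a beech catch tray adjoins. Origin: on the desk under the bed's middle; z up; x points away from the robot to the hinge side. The hinge bracket fills x 75 to 101 mm, y -24 to 24 mm, up to z = 94 mm.
- bed (a point): Middle of the bed's surface, 40 mm above the desk, with the block's axes. The bed is 124 mm wide (x -62 to 62 mm) and runs from y = -120 to 120 mm. Lips 12 mm high stand along both long sides (8 mm thick) and across the +y end (6 mm thick); none at the -y end.
- tray (a point): Middle of the catch tray's floor, 6 mm above the desk, 178 mm along -y from the block's origin. Inside it is 164 mm wide (x) and reaches from the bed's end at block y = -120 mm to -233 mm; side walls up to 34 mm, far wall up to 50 mm above the desk. It is part of the block.
- clamp (a joint): Clamp lever, hinged on the block's far (+x) side. 0 = shut (level, cross-bar 2 mm above loaded packs), grows as the handle swings up and back, stop at 1.85 rad. A 14 mm wide arm at block y = 0, with a cross-bar 22 x 190 x 12 mm (along y) 88 mm from the hinge and a T-handle at its end. Stays where it is left; 3 N at the handle moves it. Starts at 0 to 0.3.
- clamp_handle (a point): Middle of the clamp's T-handle: a round bar 14 mm in diameter and 130 mm long along the block's y axis, 190 mm from the hinge; the arm joins it in the middle. Can be pinched from above beside the arm, e.g. 40 mm from the middle, and the bar turns in the fingers. Shut, it is at x = -102 mm, z = 80 mm in the block's frame, clear of the block's front.
- clamp_hinge (a point): Point on the clamp's hinge axis, at x = +88 mm, y = 0, z = 80 mm in the block's frame; it carries the block's axes.
- scraper: Beech scraper block standing on the cork mat: a foot 110 x 44 x 16 mm with an upright grip rib on it, 90 mm long (along x), 18 mm thick (along y), from 16 to 62 mm above the underside. 250 g. Origin: middle of its underside; x along its 110 mm length, z up. It fits between the lips of the bed with its length across the channel.
- mat: Cork mat fixed on the desk, 130 x 80 x 6 mm, the scraper's place. Origin: middle of its underside; x along its 130 mm length.
- plunger (a joint): Sprung plunger of the wind-up test timer, pushed straight down. 0 = up, 0.016 m = bottomed on its stop; 4 N starts it and about 12 N holds it at the stop; it springs back when let go. The timer is a fixed white box 80 x 80 x 45 mm.
- plunger_top (a point): Middle of the top of the plunger's black mushroom cap, 38 mm in diameter, 85 mm above the desk when up; moves with it.
- pack0: Lamp battery pack, a grey and white plastic bar 88 mm long with a square section 32 x 32 mm, brass contacts on its two ends, 150 g. Origin: its centre; x along its length. Two or three packs are present, lying on the desk; any long side may be underneath.
- pack1: Lamp battery pack, a grey and white plastic bar 88 mm long with a square section 32 x 32 mm, brass contacts on its two ends, 150 g. Origin: its centre; x along its length. Two or three packs are present, lying on the desk; any long side may be underneath.
- pack2: Lamp battery pack, a grey and white plastic bar 88 mm long with a square section 32 x 32 mm, brass contacts on its two ends, 150 g. Origin: its centre; x along its length. Two or three packs are present, lying on the desk; any long side may be underneath.
- chip0: Loose sharp-edged plastic chip, 30 x 24 x 10 mm, 12 g, lying on the bed of the test block at the start. Origin: its centre. Two to four chips are present.
- chip1: Loose sharp-edged plastic chip, 30 x 24 x 10 mm, 12 g, lying on the bed of the test block at the start. Origin: its centre. Two to four chips are present.
- chip2: Loose sharp-edged plastic chip, 30 x 24 x 10 mm, 12 g, lying on the bed of the test block at the start. Origin: its centre. Two to four chips are present.
- chip3: Loose sharp-edged plastic chip, 30 x 24 x 10 mm, 12 g, lying on the bed of the test block at the start. Origin: its centre. Two to four chips are present.
- bowl: Bystander: white ceramic bowl, 124 mm across, 55 high. Origin: middle of its underside. Leave it alone.
- tumbler: Bystander: glass tumbler, 72 mm across, 100 high. Origin: middle of its underside. Leave it alone.
- stapler: Bystander: red plastic stapler, 130 x 36 x 44 mm. Origin: middle of its underside. Leave it alone.
- mug: Bystander: blue ceramic mug, 80 mm across, 90 high. Origin: middle of its underside. Leave it alone.
There are look-alikes about, which are no part of the job. What is shaped like the pack2 but turquoise is not meant. There is more than one size of the scraper; the one meant has the size given above.

How it is judged (in metres and radians):
On the way, in this order (a step that is already met when the one before it is completed fails the run):
1. the clamp lever stands open, past upright (over 1.57 rad) (value of joint clamp above 1.57 rad), for 0.2 s.
2. every chip is off the bed, in the catch tray (y of chip0 in the frame of tester between -0.238 and -0.121 m and x of chip0 in the frame of tester between -0.088 and 0.088 m and z of each of chip0, chip1, chip2, chip3 in the frame of tester below 0.048 m and y of chip1 in the frame of tester between -0.238 and -0.121 m and x of chip1 in the frame of tester between -0.088 and 0.088 m and y of chip2 in the frame of tester between -0.238 and -0.121 m and x of chip2 in the frame of tester between -0.088 and 0.088 m and y of chip3 in the frame of tester between -0.238 and -0.121 m and x of chip3 in the frame of tester between -0.088 and 0.088 m), for 0.2 s.
3. every pack lies flat on the bed, across the channel (x of pack0 in the frame of tester between -0.028 and 0.028 m and y of pack0 in the frame of tester between -0.106 and 0.11 m and z of pack0 in the frame of tester between 0.048 and 0.064 m and angle between the x axis of each of pack0, pack1, pack2 and the x axis of tester, either way round below 0.3 rad and x of pack1 in the frame of tester between -0.028 and 0.028 m and y of pack1 in the frame of tester between -0.106 and 0.11 m and z of pack1 in the frame of tester between 0.048 and 0.064 m and x of pack2 in the frame of tester between -0.028 and 0.028 m and y of pack2 in the frame of tester between -0.106 and 0.11 m and z of pack2 in the frame of tester between 0.048 and 0.064 m), for 0.2 s.
4. the clamp is shut over the packs (under 0.08 rad) (all of step 3 and value of joint clamp below 0.08 rad), for 0.2 s.
5. with the clamp shut, the plunger is pressed to its stop (over 14.5 mm) (value of joint clamp below 0.08 rad and value of joint plunger above 0.0145 m), for 0.15 s.
At the end, for the whole second after the job is handed in: Packs flat and still on the bed (centre within 28 mm of the channel line and 106 mm of the middle along it, under 0.3 rad off straight), clamp under 0.08 rad, chips in the tray, plunger up, scraper upright on the mat within 35 mm of its middle (all of step 2 and all of step 4 and value of joint plunger below 0.003 m and horizontal distance between scraper and mat below 0.035 m and angle between scraper's own z axis and vertical below 0.1 rad and height (world z) of scraper below 0.014 m and linear speed of each of scraper, pack0, pack1, pack2 below 0.02 m/s); the robot touches nothing.
It fails at once if the fingers push on a chip (over 1 N) (contact force between the fingers and chip0 above 1 N or contact force between the fingers and chip1 above 1 N or contact force between the fingers and chip2 above 1 N or contact force between the fingers and chip3 above 1 N).
It fails at once if a bystander (bowl, tumbler, stapler, mug) is moved more than 40 mm (distance of any of bowl, tumbler, stapler, mug from where it was at the start of the episode above 0.04 m).
Of pack0, pack1, pack2 only 2 to 3 are there at a start; the rules pass over those that are not, and their reading is None.
Of chip0, chip1, chip2, chip3 only 2 to 4 are there at a start; the rules pass over those that are not, and their reading is None.
At some moment in a run one of pack0, pack1, pack2, scraper may be knocked a few centimetres aside while the robot is not near it.
Once in a run the grip may slacken for a moment while it holds something.
It also fails if it takes over 208 s, if anything falls off the work surface, if the arm or the gripper's body presses on something with over 40 N, if the wrist force passes 120 N, or if a joint passes its speed limit or range.

### The arm

A 6-joint arm with a two-finger parallel gripper is mounted at the origin on the work surface. World frame = base frame: x ahead of the robot, y to its left, z up, the work surface at z = 0. Lengths are in mm, angles in rad, forces in N, time in s.
With the tool pointing down it reaches from about 300 to 775 mm from the base axis. Payload 14.6 kg.
Tool frame: the origin (TCP) lies midway between the tips of the shut fingers; the grasp point (between the pads) lies 19 mm behind it; y points along the fingers, z is the direction in which the jaws open and shut, and the axes are right-handed (so a half turn about y gives the same grasp; the last joint's range is limited). The gripper opens to 94 mm and grips with 3 to 60 N. Pads are 16 mm wide; open, the fingers measure 119 mm over their backs; the gripper's body (75 mm by 177 mm) begins 78 mm behind the grasp point.
Start: joints at [1.089, 0.3, 1.521, -0, 1.321, -0.067], TCP at [221.65, 503.349, 178.246] pointing down, gripper open.
Joint ranges: [-3.03, 3.03], [-0.79, 2.21], [0.23, 2.52], [-1.04, 4.18], [0, 3.07], [-2.55, 2.55]. Speed limits (rad/s): [2.22, 2.22, 2.57, 3.14, 3.14, 3.14].

### API

Orientations are given as [roll, pitch, yaw] about the fixed x, y, z axes, in that order (R = Rz(yaw) Ry(pitch) Rx(roll)).
In Python, from cell import manip gives the robot as it stands.
- The arm moves only by the tool play_rows, never from a script. Its argument "series" is a list of rows, each a list of 3 entries, a list of its own where there are three numbers: the shift along the tool's x, y, z in m, then the turn about the tool's y in rad, then the closure, from 0 (fully open) to 1 (shut). In form: [[[dx, dy, dz], twist, grip], ...]. A call has 1 to 20 rows; each row is the pose to reach, as a shift and turn from the pose measured when the call began, along the tool's axes at that moment; what a row does not reach only later rows make up. A row lasts 1/10 s, in which the tool goes at most 50 mm and 8.59 degrees, less where a joint would pass 70% of its speed; a pose out of reach is approached as far as the arm can. A call with a gripper value outside its range is refused whole. The fingers move at their own pace and stop on an object; "squeeze" is the grip in N (left out, the last holds). Time passes only in rows, so rows that repeat a pose let the fingers close. It gives the time, the measured TCP pose, the force and the opening at its end, in the units of the state.
- manip.read_state(): the state, without advancing time (a new reading comes with each control period).
- manip.camera(name): name is "scene" or "top" or "wrist"; returns the picture (480x640x3 uint8, red, green, blue); there is no depth.
- manip.camera_params(name): a dict with "K" (3x3 intrinsics, pixels), "rvec" (rotation vector, rad) and "tvec" (3), from world to camera coordinates, as OpenCV has them. Camera axes: x right, y down, z forward; pixel columns grow to the right and rows downward; lengths in mm; the calibration is good to about 2 mm. A picture is of the moment at which its call begins: read the wrist's pose just before it. camera_params takes no time and is no camera call; for the wrist camera it gives the pose at the moment of the call.
- manip.sign_off(): hands the job in, once; it reports no verdict.
The state is a dict: "clock": time; "joints": joint angles; "qd": joint speeds; "effort": joint torques, N m; "eef_pos": TCP position; "eef_rot": TCP orientation; "wrist_force": force on the tool from outside, world axes, zero at the start; "moment": the same for the moment, N m; "finger_gap": finger opening in mm.
Only numpy, scipy, OpenCV 4.12 (cv2) and the standard library are available. Lean on these libraries where they do the work, as an engineer would, in place of code of your own. Each camera call takes 0.05 s, during which the arm holds its last target. There are 200 camera calls.

## Working session

There is one attempt and no reset: what is moved stays moved. The work goes in short steps, Python scripts to look and compute and a tool call to move; the robot and the scene stay as the last step left them, time stands still between calls to the robot, and variables do not carry over. Pictures are saved under pics/ and viewed, about 12 in all and at most 16, crops included, and the job is handed in when it is done.

Besides the shell and the picture viewer there is one more tool, called after "Call:" as name([rows], argument=value, ...), one row to a line, values as JSON. play_rows: Moves the arm, as the interface text tells. Its arguments: {"type":"object","properties":{"series":{"type":"array","items":{"type":"array"}},"squeeze":{"type":"number"}},"required":["series"]}

```bash
ls; mkdir -p pics
python3 - <<'E'
from cell import manip
import cv2
print(manip.read_state())
for n in("scene","top"):
    im=manip.camera(n); cv2.imwrite(f"pics/{n}0.png",im[:,:,::-1]); p=manip.camera_params(n); print(n,p)
print(manip.camera_params("wrist"))
E
```

```text
pics
{'clock': 0.0, 'joints': array([ 1.08939165e+00,  3.00472028e-01,  1.52160037e+00, -3.50918885e-05,
        1.32071452e+00, -6.66155200e-02]), 'qd': array([ 0.00042884, -0.00055954,  0.00058319,  0.00082426, -0.00220252,
       -0.00011269]), 'effort': array([ 1.91953179e-03, -5.31814027e+01, -3.52734232e+01,  7.09295855e-02,
        2.43754615e-02, -9.26822872e-05]), 'eef_pos': array([221.5250507 , 503.07813665, 177.67768935]), 'eef_rot': array([-1.57199020e+00,  4.55828881e-05, -4.14780477e-01]), 'wrist_force': array([0.12316921, 0.00719673, 0.37750378]), 'moment': array([-0.03223736, -0.0443577 , -0.00667575]), 'finger_gap': 94.00017421388509}
scene {'K': array([[588.69917723,   0.        , 316.72002897],
       [  0.        , 588.69917723, 242.15794145],
       [  0.        ,   0.        ,   1.        ]]), 'rvec': array([ 2.01093956,  1.15328523, -0.57514504]), 'tvec': array([-256.01488861, -210.24734282, 1766.38135342])}
top {'K': array([[557.38250394,   0.        , 310.72037141],
       [  0.        , 557.38250394, 239.64907334],
       [  0.        ,   0.        ,   1.        ]]), 'rvec': array([ 2.03788615, -2.18159375,  0.22976331]), 'tvec': array([   4.03724124,  544.01999833, 1321.83278302])}
{'K': array([[425.87064167,   0.        , 308.22349133],
       [  0.        , 425.87064167, 238.78847829],
       [  0.        ,   0.        ,   1.        ]]), 'rvec': array([-2.43377961, -1.58792715, -0.21575694]), 'tvec': array([-550.07320065,  -27.39614064,  391.60803196])}
```

View pics/scene0.png

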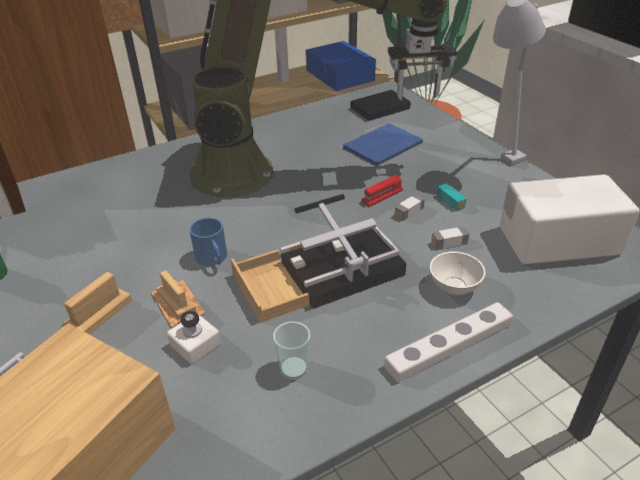

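View pics/top0.png

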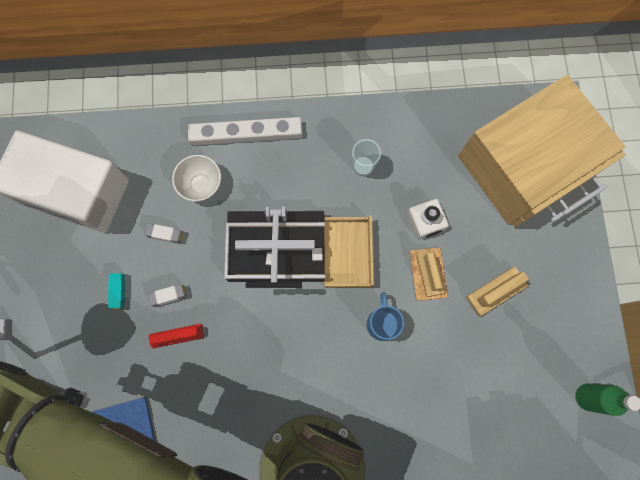

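The scene shows two grey/white packs, top-view (163,232) and (168,295). The turquoise look-alike is at (116,290). The scraper on the mat is at (430,272), and a larger or lookalike one is off the mat at (498,290). At least two chips are visible, at (268,258) and (317,254). The tester bed centre is about (275,246), the timer (432,214), the bowl (197,178), the tumbler (367,155), the stapler (176,335) and the mug (386,322).

```bash
cat > h.py <<'E'
from cell import manip
import cv2, numpy as np
from scipy.spatial.transform import Rotation as Ro
def cam(n):
    p=manip.camera_params(n); return p["K"],cv2.Rodrigues(p["rvec"])[0],p["tvec"]
def unproj(n,uv,z,c=None):
    K,R,t=c or cam(n); d=R.T@np.linalg.solve(K,[uv[0],uv[1],1.]); o=-R.T@t
    return o+d*(z-o[2])/d[2]
def proj(n,X,c=None):
    K,R,t=c or cam(n); q=(R@np.atleast_2d(X).T).T+t; q=(K@q.T).T; return q[:,:2]/q[:,2:]
def go(xyz,yaw):
    """shift (m) and twist taking the measured TCP to xyz (mm), tool down with tool-x at yaw (mod pi)"""
    s=manip.read_state(); Rm=Ro.from_euler('xyz',s["eef_rot"])
    d=Rm.inv().apply(np.array(xyz)-s["eef_pos"])/1000
    y0=s["eef_rot"][2]; tw=[(-(yaw-y0)+k*np.pi) for k in(-1,0,1)]
    tw=min(((a+np.pi/2)%np.pi-np.pi/2 for a in tw),key=abs)
    j6=s["joints"][5]
    print("shift",d.round(4),"twist",round(tw,3),"j1,j6",s["joints"][[0,5]].round(2),"pos",s["eef_pos"].round(1),"yaw",round(y0,3))
    return d,tw
def shot(n,f,box=None,sc=1):
    c=cam(n); im=manip.camera(n)[:,:,::-1]
    np.savez(f"pics/{f}.npz",K=c[0],R=c[1],t=c[2]); cv2.imwrite(f"pics/{f}_raw.png",im)
    if box: im=im[box[1]:box[3],box[0]:box[2]]
    if sc!=1: im=cv2.resize(im,None,fx=sc,fy=sc,interpolation=cv2.INTER_CUBIC)
    cv2.imwrite(f"pics/{f}.png",im)
def saved(f):
    d=np.load(f"pics/{f}.npz"); return d["K"],d["R"],d["t"]
E
python3 - <<'E'
from h import *
for nm,uv,z in [("bedcorner TL",(226,222),52),("bed BL",(226,279),52),("bed BR",(324,280),52),("tray FR",(373,215),50),("tray NR",(371,287),50),
 ("handle L",(247,283),90),("handle R",(302,283),90),("pack A",(163,232),32),("pack B",(168,295),32),("turq",(116,290),32),
 ("scr grip a",(425,252),66),("scr grip b",(434,292),66),("mat1",(411,249),6),("mat2",(441,248),6),("mat3",(447,296),6),("mat4",(416,300),6),
 ("scr2 a",(470,306),10),("scr2b",(522,270),10),("plunger",(433,213),85),("stap",(176,335),44),("mug",(386,322),90),("bowl",(197,178),55),("tumbler",(367,155),100)]:
    print(nm,unproj("top",uv,z).round(0)[:2])
s0=cv2.imread("pics/top0.png"); cv2.imwrite("pics/c1.png",cv2.resize(s0[190:320,120:540],None,fx=1.9,fy=1.9,interpolation=cv2.INTER_CUBIC))
E
```

```text
bedcorner TL [604. 176.]
bed BL [460. 181.]
bed BR [441. -59.]
tray FR [ 597. -194.]
tray NR [ 417. -172.]
handle L [441. 126.]
handle R [432.  -5.]
pack A [594. 339.]
pack B [433. 328.]
turq [454. 457.]
scr grip a [ 491. -310.]
scr grip b [ 392. -321.]
mat1 [ 512. -288.]
mat2 [ 510. -365.]
mat3 [ 386. -366.]
mat4 [ 382. -287.]
scr2 a [ 357. -419.]
scr2b [ 438. -562.]
plunger [ 583. -336.]
stap [333. 307.]
mug [ 327. -195.]
bowl [724. 245.]
tumbler [ 739. -186.]
```

View pics/c1.png

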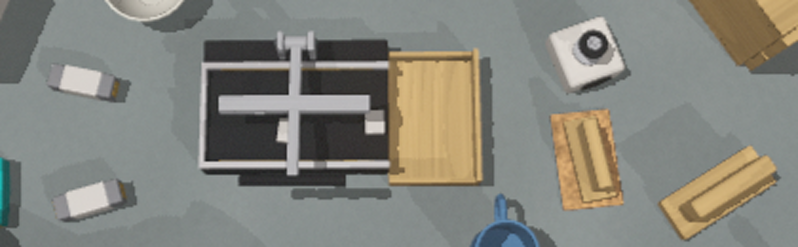

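The crop confirms the mat scraper (foot about 110 mm) is the one meant. The other is about 160 mm long. Two packs are present. Next I'll move to a high wrist view over the tester.

Run:
```python
from h import *
K,R,t=cam("wrist"); s=manip.read_state(); Rm=Ro.from_euler('xyz',s["eef_rot"])
print("cam in tool",Rm.inv().apply(-R.T@t-s["eef_pos"]).round(1)," view axis in tool",Rm.inv().apply(R[2]).round(3),"img right in tool",Rm.inv().apply(R[0]).round(3))
go((440,60,350),-0.06)
```

```text
cam in tool [ -78.7 -206.4    0.5]  view axis in tool [0.268 0.963 0.   ] img right in tool [-0. -0.  1.]
shift [ 0.3785 -0.1719 -0.3177] twist -0.355 j1,j6 [ 1.09 -0.07] pos [221.6 503.1 177.8] yaw -0.415
```

Call:
play_rows([
  [[0.0,-0.05,0],0,0],
  [[0.04,-0.1,-0.03],-0.05,0],
  [[0.08,-0.1,-0.06],-0.1,0],
  [[0.12,-0.1,-0.1],-0.15,0],
  [[0.16,-0.1,-0.135],-0.2,0],
  [[0.2,-0.1,-0.17],-0.25,0],
  [[0.24,-0.1,-0.2],-0.3,0],
  [[0.28,-0.1,-0.235],-0.355,0],
  [[0.32,-0.1,-0.27],-0.355,0],
  [[0.36,-0.1,-0.3],-0.355,0],
  [[0.378,-0.1,-0.318],-0.355,0],
  [[0.378,-0.1,-0.318],-0.355,0],
  [[0.378,-0.1,-0.318],-0.355,0],
  [[0.378,-0.1,-0.318],-0.355,0],
])

```text
clock: 1.5
eef_pos: [439.0, 60.6, 277.9]
eef_rot: [-1.571, 0.001, -0.06]
wrist_force: [0.2, -0.3, -1.4]
finger_gap: 93.7
```

Run:
```python
from h import *
s=manip.read_state(); print(s["clock"],s["eef_pos"],s["eef_rot"]); shot("wrist","w1")
```

```text
1.5 [439.02697459  60.64981667 277.93154036] [-1.57149852e+00  8.07908653e-04 -5.96138759e-02]
```

View pics/w1.png

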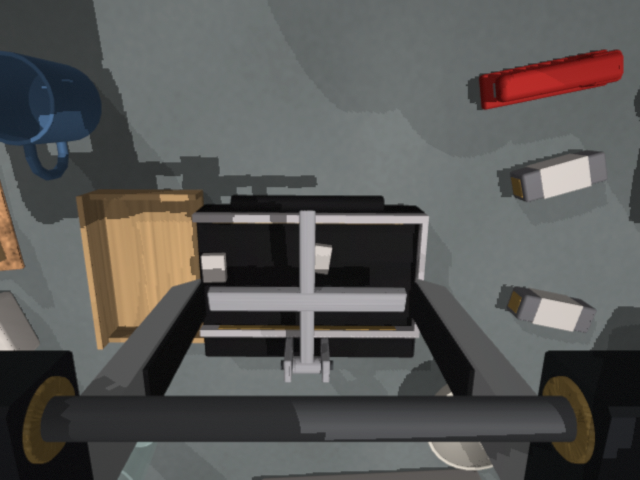

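The wrist view shows the bed with lip corners at (194,213), (427,215) and (416,337). Chips are at (213,265) and (322,258), the handle bar runs from (232,202) to (383,202), and the hinge is at (307,368).

```bash
cat >> h.py <<'E'
from scipy.optimize import least_squares
E
python3 - <<'E'
from h import *
c=saved("w1")
P=np.array([[-70,-120,52],[-70,126,52],[70,126,52],[-62,120,52],[70,-120,52]]);U=np.array([[194,213],[427,215],[416,337],[419,222],[200,337]])
def f(p): 
    X=Ro.from_euler('z',p[2]).apply(P)+[p[0],p[1],0]; return (proj(None,X,c)-U).ravel()
r=least_squares(f,[520,60,-.06]); print(r.x,r.fun.round(1))
p=r.x; T=lambda q:Ro.from_euler('z',p[2]).apply(q)+[p[0],p[1],0]
# clamp angle from handle ends (65 each) centre
for a in (0,.05,.1,.15,.2,.25,.3):
    h=[[88-190*np.cos(a),y,80+190*np.sin(a)] for y in(-65,65)]; b=[[88-88*np.cos(a),y,80+88*np.sin(a)+6] for y in(-95,95)]
    print(a,proj(None,T(h),c).round(0).tolist(),proj(None,T(b),c).round(0).tolist())
for uv in[(213,265),(322,258)]: 
    w=unproj(None,uv,50,c); print("chip",w, Ro.from_euler('z',-p[2]).apply(w-[p[0],p[1],0]))
print("hinge",proj(None,T([[88,0,80]]),c), "tray corners", proj(None,T([[-82,-233,50],[82,-233,50]]),c))
for uv in [(563,174),(557,310)]: print("pack",unproj(None,uv,32,c))
E
```

```text
[ 5.24358261e+02  5.36153349e+01 -6.48853043e-02] [-3.5  0.9  0.6  0.2  1.6 -0.1  2.3  0.7 -1.  -1.2]
0 [[238.0, 188.0], [374.0, 188.0]] [[211.0, 289.0], [400.0, 290.0]]
0.05 [[236.0, 189.0], [376.0, 190.0]] [[210.0, 291.0], [401.0, 292.0]]
0.1 [[235.0, 192.0], [377.0, 193.0]] [[209.0, 293.0], [402.0, 294.0]]
0.15 [[233.0, 195.0], [379.0, 196.0]] [[208.0, 296.0], [403.0, 297.0]]
0.2 [[231.0, 198.0], [381.0, 199.0]] [[207.0, 298.0], [404.0, 299.0]]
0.25 [[229.0, 203.0], [382.0, 204.0]] [[206.0, 301.0], [405.0, 302.0]]
0.3 [[228.0, 208.0], [384.0, 209.0]] [[205.0, 304.0], [406.0, 305.0]]
chip [504.40903953 -45.46181066  50.        ] [ -13.4831014 -100.1621595   50.       ]
chip [503.45132536  72.13178364  50.        ] [-22.0635436   17.12188309  50.        ]
hinge [[305.45851542 364.19600452]] tray corners [[ 80.87160779 201.54395186]
 [100.68900511 343.93269796]]
pack [431.22975345 331.49433662  32.        ]
pack [588.52272693 340.25834275  32.        ]
```

```bash
cat >> h.py <<'E'
TP=np.array([524.4,53.6,0.]); TY=-0.065
def B(q): return Ro.from_euler('z',TY).apply(q)+TP
def inB(w): return Ro.from_euler('z',-TY).apply(np.array(w)-TP)
def go(xyz,yaw):
    s=manip.read_state(); Rm=Ro.from_euler('xyz',s["eef_rot"]); y0=s["eef_rot"][2]
    d=Rm.inv().apply(np.array(xyz)-s["eef_pos"])/1000
    j1=np.arctan2(xyz[1],xyz[0])
    j6=min((( j1-np.pi/2-yaw+k*np.pi) for k in range(-3,4)),key=abs)
    tw=(j6-s["joints"][5])-(j1-s["joints"][0])
    print("shift",d.round(4),"twist",round(tw,3),"j6 end",round(j6,2),"pos",s["eef_pos"].round(1),"yaw",round(y0,3),"clock",s["clock"]); return d,tw
def handle(a,y): return B([88-190*np.cos(a),y,80+190*np.sin(a)])
E
python3 - <<'E'
from h import *
h=handle(.23,40); print(h); go(h+[0,0,-19],TY-np.pi/2)
E
```

```text
[430.20638772  99.81587105 123.31572947]
shift [-0.0109  0.1737  0.0384] twist 1.577 j6 end 0.29 pos [438.9  61.  278. ] yaw -0.058 clock 1.55
```

Call:
play_rows([
  [[-0.005,0,0.01],0.14,0],
  [[-0.01,0,0.02],0.28,0],
  [[-0.011,0,0.03],0.42,0],
  [[-0.011,0,0.038],0.56,0],
  [[-0.011,0.02,0.038],0.7,0],
  [[-0.011,0.04,0.038],0.84,0.2],
  [[-0.011,0.06,0.038],0.98,0.3],
  [[-0.011,0.08,0.038],1.12,0.4],
  [[-0.011,0.08,0.038],1.26,0.4],
  [[-0.011,0.08,0.038],1.4,0.4],
  [[-0.011,0.08,0.038],1.54,0.4],
  [[-0.011,0.1,0.038],1.577,0.4],
  [[-0.011,0.12,0.038],1.577,0.4],
  [[-0.011,0.14,0.038],1.577,0.4],
  [[-0.011,0.16,0.038],1.577,0.4],
  [[-0.011,0.174,0.038],1.577,0.4],
  [[-0.011,0.174,0.038],1.577,0.4],
  [[-0.011,0.174,0.038],1.577,0.4],
])

```text
clock: 3.35
eef_pos: [429.9, 100.4, 104.6]
eef_rot: [-1.571, -0.001, -1.634]
wrist_force: [-0.4, -0.6, 0.5]
finger_gap: 56.3
```

Call:
play_rows([
  [[0,0,0],0,0.7],
  [[0,0,0],0,1],
  [[0,0,0],0,1],
  [[0,0,0],0,1],
  [[0,0,0],0,1],
  [[0,0,0],0,1],
  [[0,0,0],0,1],
], squeeze=20)

```text
clock: 4.05
eef_pos: [430.1, 100.4, 104.7]
eef_rot: [-1.571, -0.001, -1.634]
wrist_force: [0.8, -0.0, 0.3]
finger_gap: 3.9
```

Run:
```python
from h import *
s=manip.read_state(); print(s["eef_pos"],s["eef_rot"],s["wrist_force"],s["finger_gap"]); shot("scene","s1",(180,150,500,390),2)
for a in (.3,.5,.8,1.1,1.4,1.6,1.7,1.8):
    print(a,end=" ");go(handle(a,40)+[0,0,-19],TY-np.pi/2)
```

```text
[430.09872001 100.35565068 104.67638429] [-1.57070773e+00 -5.57673259e-04 -1.63408625e+00] [ 0.82295486 -0.01575392  0.31970542] 3.937731846383314
0.3 shift [ 0.0005 -0.0125  0.0037] twist 0.001 j6 end 0.29 pos [430.1 100.3 104.7] yaw -1.634 clock 4.1
0.5 shift [ 0.0006 -0.0474  0.0184] twist 0.001 j6 end 0.28 pos [430.1 100.3 104.7] yaw -1.634 clock 4.1
0.8 shift [ 0.0007 -0.0926  0.0528] twist 0.001 j6 end 0.26 pos [430.1 100.3 104.7] yaw -1.634 clock 4.1
1.1 shift [ 0.0008 -0.1257  0.099 ] twist 0.001 j6 end 0.24 pos [430.1 100.3 104.7] yaw -1.634 clock 4.1
1.4 shift [ 0.0009 -0.1436  0.1529] twist 0.001 j6 end 0.22 pos [430.1 100.3 104.7] yaw -1.634 clock 4.1
1.6 shift [ 0.0009 -0.1462  0.1907] twist 0.001 j6 end 0.21 pos [430.1 100.3 104.7] yaw -1.634 clock 4.1
1.7 shift [ 0.001  -0.1447  0.2096] twist 0.001 j6 end 0.2 pos [430.1 100.3 104.7] yaw -1.634 clock 4.1
1.8 shift [ 0.001  -0.1414  0.2283] twist 0.001 j6 end 0.19 pos [430.1 100.3 104.7] yaw -1.634 clock 4.1
```

View pics/s1.png

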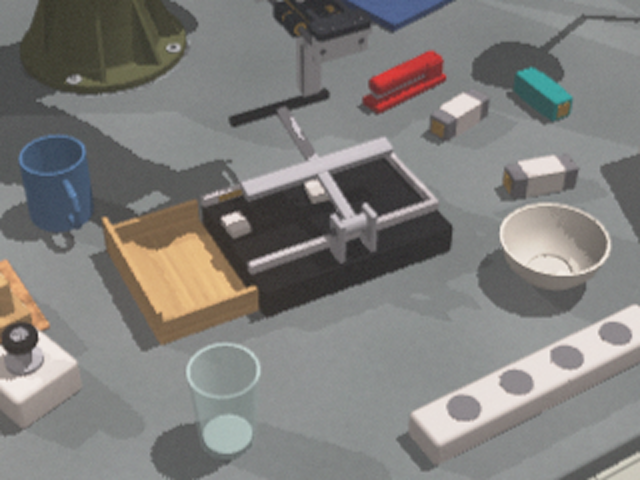

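The scene crop shows the T-handle from (233,121) to (326,95), with the shut fingers just behind or above its +y end at (310,95). I'll fit the clamp angle from this view.

Run:
```python
from h import *
c=saved("s1"); 
for a in (0,.1,.15,.2,.25,.3):
    q=proj(None,[handle(a,-65),handle(a,65)],c); print(a,((q-[180,150])*2).round(0).tolist())
s=manip.read_state(); print(((proj(None,[s["eef_pos"],s["eef_pos"]+[0,0,19]],c)-[180,150])*2).round(0).tolist())
# lip corners check
print(((proj(None,[B([-70,126,52]),B([70,126,52]),B([70,-120,52]),B([-82,-233,50]),B([82,-233,50])],c)-[180,150])*2).round(0).tolist())
```

```text
0 [[229.0, 147.0], [324.0, 118.0]]
0.1 [[229.0, 135.0], [324.0, 106.0]]
0.15 [[229.0, 129.0], [325.0, 100.0]]
0.2 [[229.0, 123.0], [325.0, 94.0]]
0.25 [[229.0, 118.0], [326.0, 89.0]]
0.3 [[230.0, 113.0], [327.0, 84.0]]
[[308.0, 109.0], [308.0, 96.0]]
[[378.0, 136.0], [438.0, 198.0], [249.0, 264.0], [107.0, 217.0], [158.0, 305.0]]
```

Run:
```python
from h import *
c=saved("w1")
for z in(100,117,125): print(z,unproj(None,(352,202),z,c), unproj("top",(274,283),z), unproj("scene",(320,204),z))
print(handle(.2,40),handle(.2,0))
shot("top","t1",(180,180,400,345),3.6)
shot("wrist","w2")
```

```text
100 [434.9047132 101.5618922 100.       ] [435.50406365  61.02846339 100.        ] [404.98480493  75.02325718 100.        ]
117 [431.63219274  99.99257172 117.        ] [433.11703708  60.00746024 117.        ] [425.91929197  63.25828598 117.        ]
125 [430.09218311  99.25406796 125.        ] [431.99373047  59.52698817 125.        ] [435.77081528  57.72182895 125.        ]
[428.99292095  99.89485766 117.74717285] [426.39475139  59.97932791 117.74717285]
```

View pics/w2.png

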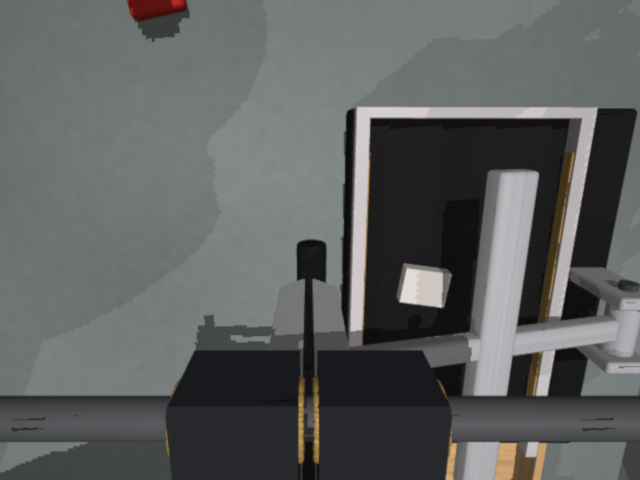

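The wrist view shows the bar's +y end at (312,250), centred under the shut tips. The fingers seem to have closed just above the bar and nudged it down. I'll reopen, go lower and grip again.

Call:
play_rows([
  [[0,0,0],0,0.4],
  [[0,0,0],0,0.4],
  [[0,0,0],0,0.4],
  [[0,0,0],0,0.4],
  [[0,0,0],0,0.4],
  [[0,0.012,0],0,0.4],
  [[0,0.024,0],0,0.4],
  [[0,0.024,0],0,0.4],
  [[0,0.024,0],0,1],
  [[0,0.024,0],0,1],
  [[0,0.024,0],0,1],
  [[0,0.024,0],0,1],
  [[0,0.024,0],0,1],
  [[0,0.024,0],0,1],
  [[0,0.024,0],0,1],
])

```text
clock: 5.7
eef_pos: [431.4, 100.3, 81.1]
eef_rot: [-1.567, -0.0, -1.634]
wrist_force: [9.0, -0.6, -4.5]
finger_gap: 12.8
```

Run:
```python
from h import *
s=manip.read_state(); print(s["eef_pos"],s["wrist_force"],s["finger_gap"],inB(s["eef_pos"]+[0,0,19]))
```

```text
[431.44839008 100.27672963  81.09637349] [ 8.97045458 -0.63658629 -4.51505524] 12.784295482426389 [-95.78717021  40.54055868 100.09637349]
```

Call:
play_rows([
  [[0,-0.009,0.001],0,1],
  [[0,-0.018,0.003],0,1],
  [[0,-0.027,0.005],0,1],
  [[0,-0.036,0.0075],0,1],
  [[0,-0.045,0.011],0,1],
  [[0,-0.054,0.0145],0,1],
  [[0,-0.063,0.018],0,1],
  [[0,-0.071,0.022],0,1],
  [[0,-0.071,0.022],0,1],
], squeeze=25)

```text
clock: 6.6
eef_pos: [458.7, 97.8, 152.1]
eef_rot: [-1.555, -0.001, -1.635]
wrist_force: [50.7, -5.6, -36.6]
finger_gap: 21.1
```

Call:
play_rows([
  [[0,0.0,0.004],0,1],
  [[0,0.0,0.006],0,1],
  [[0,0.0,0.006],0,1],
  [[0,0.0,0.006],0,1],
])

```text
clock: 7.0
eef_pos: [462.9, 97.4, 151.9]
eef_rot: [-1.56, -0.001, -1.635]
wrist_force: [-13.6, -1.3, 6.8]
finger_gap: 13.6
```

Run:
```python
from h import *
s=manip.read_state(); print(s["eef_pos"],s["wrist_force"],s["finger_gap"],inB(s["eef_pos"]+[0,0,19])); shot("scene","s2",(220,130,460,310),3)
```

```text
[462.87564997  97.4234137  151.90386523] [-13.58025495  -1.30397409   6.83047041] 13.598387020941919 [-64.24094208  39.734602   170.90386523]
```

View pics/s2.png

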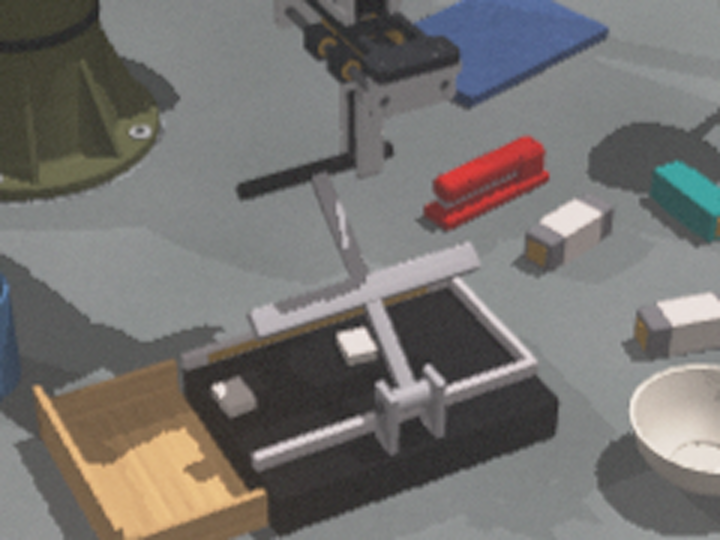

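The bar is now well gripped (gap 13.6), with the lever at about 0.6 rad. Only two chips are visible on the bed, at crop (357,345) and (235,395). I'll check where the fingertips appear against the reported TCP.

Run:
```python
from h import *
c=saved("s2"); s=manip.read_state()
for dz in(0,10,19,30): print(dz,((proj(None,s["eef_pos"]+[0,0,dz],c)-[220,130])*3).round(0).tolist())
for e in (0,5,10):
    P=[B([-70,126,52]),B([70,126,52]),B([70,-120,52]),B([-82,-233,50]),B([82,-233,50])]+np.array([e,0,0])
    print(e,((proj(None,P,c)-[220,130])*3).round(0).tolist())
# wrist check from w2: bar and tips
c=saved("w2"); print(proj(None,[[430.1,100.4,104.7],[430,125,98],[430,125,117.7]],c))
P=[B([-70,126,52]),B([70,126,52]),B([-62,120,52]),B([62,120,52])]; print(proj(None,P,c).round(0).tolist())
```

```text
0 [[360.0, 196.0]]
10 [[360.0, 185.0]]
19 [[360.0, 176.0]]
30 [[360.0, 164.0]]
0 [[447.0, 263.0], [536.0, 358.0], [253.0, 456.0], [40.0, 385.0], [118.0, 517.0]]
5 [[450.0, 266.0], [540.0, 361.0], [257.0, 460.0], [42.0, 388.0], [121.0, 521.0]]
10 [[454.0, 270.0], [544.0, 365.0], [260.0, 463.0], [45.0, 392.0], [124.0, 526.0]]
[[308.98770546 278.41074833]
 [305.78403113 229.12730756]
 [305.55609179 239.43883002]]
[[356.0, 108.0], [596.0, 109.0], [369.0, 119.0], [581.0, 119.0]]
```

Call:
play_rows([
  [[0,-0.007,0.005],0,1],
  [[0,-0.014,0.01],0,1],
  [[0,-0.021,0.0165],0,1],
  [[0,-0.028,0.0233],0,1],
  [[0,-0.0345,0.03],0,1],
  [[0,-0.04,0.0375],0,1],
  [[0,-0.046,0.0455],0,1],
  [[0,-0.051,0.053],0,1],
  [[0,-0.0565,0.0615],0,1],
  [[0,-0.061,0.0695],0,1],
  [[0,-0.065,0.078],0,1],
  [[0,-0.0685,0.087],0,1],
  [[0,-0.0685,0.087],0,1],
])

```text
clock: 8.35
eef_pos: [550.2, 91.8, 222.3]
eef_rot: [-1.558, -0.001, -1.635]
wrist_force: [0.1, -2.8, 2.0]
finger_gap: 13.1
```

Call:
play_rows([
  [[0,-0.003,0.009],0,1],
  [[0,-0.006,0.018],0,1],
  [[0,-0.008,0.027],0,1],
  [[0,-0.01,0.0365],0,1],
  [[0,-0.0115,0.046],0,1],
  [[0,-0.0124,0.0554],0,1],
  [[0,-0.0128,0.065],0,1],
  [[0,-0.0128,0.0743],0,1],
  [[0,-0.0122,0.084],0,1],
  [[0,-0.0113,0.0933],0,1],
  [[0,-0.0098,0.103],0,1],
  [[0,-0.0098,0.103],0,1],
  [[0,-0.0098,0.103],0,1],
  [[0,-0.0098,0.103],0,1],
])

```text
clock: 9.75
eef_pos: [652.8, 85.3, 234.1]
eef_rot: [-1.556, -0.001, -1.635]
wrist_force: [2.2, -0.5, 1.9]
finger_gap: 13.3
```

Call:
play_rows([
  [[0,0,0],0,0.6],
  [[0,0,0],0,0.3],
  [[0,0,0],0,0.3],
  [[0,0,0],0,0.3],
  [[0,-0.02,0],0,0.3],
  [[0,-0.05,0],0,0.3],
  [[0,-0.06,0],0,0.2],
  [[0,-0.06,-0.03],0,0],
  [[0,-0.06,-0.06],0,0],
])

```text
clock: 10.65
eef_pos: [591.4, 89.2, 291.8]
eef_rot: [-1.557, -0.001, -1.635]
wrist_force: [0.4, 0.2, 0.2]
finger_gap: 81.4
```

Run:
```python
from h import *
go((450,-315,230),-3.04)
```

```text
shift [ 0.4124  0.0607 -0.1158] twist 1.405 j6 end 0.86 pos [591.4  89.2 291.8] yaw -1.635 clock 10.65
```

Call:
play_rows([
  [[0.03,0,-0.01],0.12,0],
  [[0.07,0,-0.02],0.24,0],
  [[0.11,0,-0.03],0.36,0],
  [[0.15,0,-0.045],0.48,0],
  [[0.19,0.01,-0.055],0.6,0],
  [[0.23,0.02,-0.065],0.72,0],
  [[0.27,0.03,-0.08],0.84,0],
  [[0.31,0.04,-0.09],0.96,0],
  [[0.35,0.05,-0.1],1.08,0],
  [[0.39,0.06,-0.11],1.2,0],
  [[0.412,0.061,-0.116],1.32,0],
  [[0.412,0.061,-0.116],1.405,0],
  [[0.412,0.061,-0.116],1.405,0],
  [[0.412,0.061,-0.116],1.405,0],
])

```text
clock: 12.05
eef_pos: [449.8, -314.3, 229.4]
eef_rot: [-1.568, 0.013, -3.038]
wrist_force: [0.7, 0.6, 0.5]
finger_gap: 93.8
```

Run:
```python
from h import *
s=manip.read_state(); print(s["clock"],s["eef_pos"],s["eef_rot"]); shot("wrist","w3")
```

```text
12.05 [ 449.82616189 -314.27193821  229.40700262] [-1.56763394  0.01282949 -3.03750524]
```

View pics/w3.png

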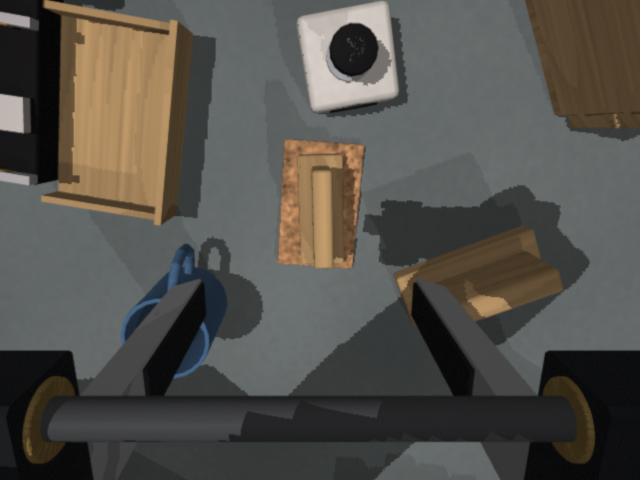

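The wrist view shows the scraper rib top at (313–332, 167–268), the mat corners at (285,140), (365,145), (353,268) and (278,263), and the plunger cap at (353,50). The big look-alike is at right.

Run:
```python
from h import *
c=saved("w3"); u=lambda p,z:unproj(None,p,z,c)
a,b=u((321.5,167),68),u((323.5,267.5),68); print("rib",a,b,(a+b)/2,np.linalg.norm(a-b),np.arctan2(*(a-b)[1::-1]))
M=[u(p,6) for p in [(285,140),(365,145),(353,268),(278,263)]]; print("mat",np.mean(M,0),np.arctan2(*(M[0]-M[3])[1::-1]),np.linalg.norm(M[0]-M[3]),np.linalg.norm(M[0]-M[1]))
print("plunger",u((353,50),85)); print("tray",inB(u((165,222),50)),inB(u((190,25),50)),inB(u((42,197),34)))
m=(a+b)/2; th=np.arctan2(*(a-b)[1::-1]); go((m[0],m[1],100),th)
```

```text
rib [ 492.02046025 -321.07355111   68.        ] [ 402.00280969 -333.04571495   68.        ] [ 447.01163497 -327.05963303   68.        ] 90.81029743828385 0.13222200201370216
mat [ 446.75653226 -326.83723913    6.        ] 0.031952617969054735 127.64916039274841 79.1979326306123
plunger [ 584.09073072 -334.39014866   85.        ]
tray [ -83.73292526 -242.47395778   50.        ] [  86.88725595 -248.89776218   50.        ] [ -83.41037141 -120.36771434   34.        ]
shift [0.006  0.1295 0.0121] twist -0.027 j6 end 0.81 pos [ 450.  -314.1  229.6] yaw -3.037 clock 12.1
```

Call:
play_rows([
  [[0.006,0.03,0.012],-0.027,0.2],
  [[0.006,0.06,0.012],-0.027,0.3],
  [[0.006,0.09,0.012],-0.027,0.4],
  [[0.006,0.12,0.012],-0.027,0.4],
  [[0.006,0.15,0.012],-0.027,0.4],
  [[0.006,0.18,0.012],-0.027,0.4],
  [[0.006,0.195,0.012],-0.027,0.4],
  [[0.006,0.205,0.012],-0.027,0.4],
  [[0.006,0.205,0.012],-0.027,0.4],
  [[0.006,0.205,0.012],-0.027,0.4],
])

```text
clock: 13.1
eef_pos: [448.4, -327.2, 25.4]
eef_rot: [-1.566, 0.014, -3.009]
wrist_force: [-0.5, 0.0, 0.0]
finger_gap: 56.0
```

Run:
```python
from h import *
s=manip.read_state(); print(s["eef_pos"],s["wrist_force"],s["finger_gap"]); shot("wrist","w4",(150,130,480,360),2);
```

```text
[ 448.41181173 -327.17948399   25.3518496 ] [-0.45965969  0.01407082  0.00472501] 56.01316486415028
```

View pics/w4.png

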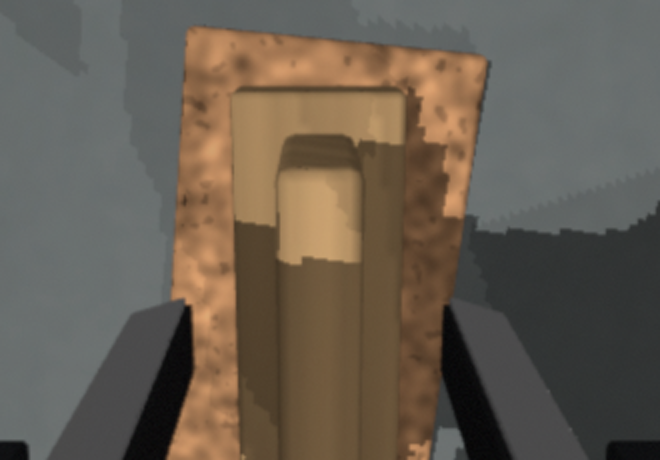

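Call:
play_rows([
  [[0,0.005,0],0,0.4],
  [[0,0.01,0],0,0.4],
  [[0,0.014,0],0,0.4],
  [[0,0.014,0],0,1],
  [[0,0.014,0],0,1],
  [[0,0.014,0],0,1],
  [[0,0.014,0],0,1],
  [[0,0.014,0],0,1],
  [[0,0.014,0],0,1],
  [[0,0.014,0],0,1],
], squeeze=15)

```text
clock: 14.15
eef_pos: [448.8, -327.5, 11.7]
eef_rot: [-1.566, 0.014, -3.01]
wrist_force: [0.7, 0.2, -0.2]
finger_gap: 17.7
```

```bash
sed -i 's/TP=np.array(\[524.4/TP=np.array([525.5/' h.py
python3 - <<'E'
from h import *
t=B([1.5,90,0]); print(t); go((t[0],t[1],132),TY-np.pi); go((t[0],t[1],46.5),TY-np.pi)
E
```

```text
[532.84271386 143.31251057   0.        ]
shift [-0.147  -0.1205 -0.455 ] twist -2.94 j6 end -1.24 pos [ 448.8 -327.5   11.7] yaw -3.01 clock 14.15
shift [-0.1458 -0.035  -0.4554] twist -2.94 j6 end -1.24 pos [ 448.8 -327.5   11.7] yaw -3.01 clock 14.15
```

Call:
play_rows([
  [[0,-0.02,0],0,1],
  [[0,-0.05,0],0,1],
  [[0,-0.08,0],0,1],
  [[0,-0.11,0],0,1],
  [[0,-0.122,0],0,1],
  [[-0.03,-0.122,-0.03],0.03,1],
  [[-0.06,-0.122,-0.06],0.06,1],
  [[-0.09,-0.122,-0.095],0.09,1],
  [[-0.11,-0.122,-0.13],0.12,1],
  [[-0.13,-0.122,-0.165],0.15,1],
  [[-0.147,-0.122,-0.2],0.197,1],
  [[-0.147,-0.122,-0.24],0.197,1],
  [[-0.147,-0.122,-0.28],0.197,1],
  [[-0.147,-0.122,-0.32],0.197,1],
  [[-0.147,-0.122,-0.36],0.197,1],
  [[-0.147,-0.122,-0.395],0.197,1],
  [[-0.147,-0.122,-0.43],0.197,1],
  [[-0.147,-0.122,-0.455],0.197,1],
  [[-0.147,-0.122,-0.455],0.197,1],
  [[-0.147,-0.122,-0.455],0.197,1],
], squeeze=40)

```text
clock: 16.15
eef_pos: [532.4, 143.3, 132.5]
eef_rot: [-1.568, 0.013, 3.078]
wrist_force: [-0.0, -0.3, -3.3]
finger_gap: 17.5
```

Run:
```python
from h import *
s=manip.read_state(); print(s["eef_pos"],s["eef_rot"],s["wrist_force"],s["finger_gap"],inB(s["eef_pos"])); shot("wrist","w5"); t=B([1.5,90,0]);  go((t[0],t[1],46.5),TY-np.pi)
```

```text
[532.38591584 143.33597294 132.48995039] [-1.56802635  0.01340565  3.07762666] [-0.01476503 -0.33093759 -3.33266014] 17.464431638362484 [  1.04264264  89.99374185 132.48995039]
shift [ 0.001   0.0862 -0.0008] twist -3.144 j6 end -1.24 pos [532.6 142.8 132.7] yaw 3.077 clock 16.2
```

View pics/w5.png

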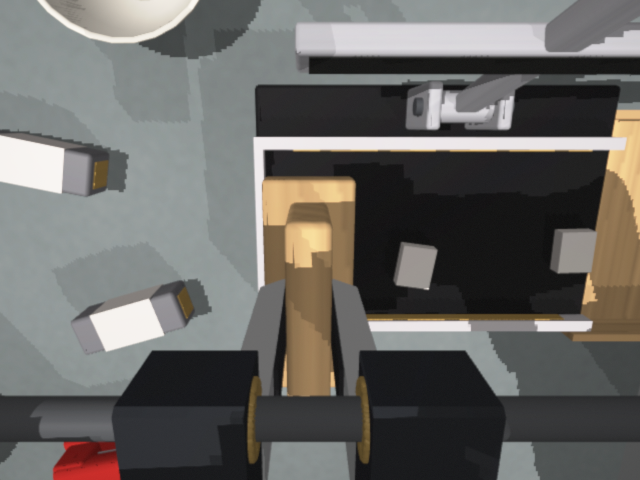

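The wrist view shows the scraper held straight over the bed's +y end, exactly two chips at (415,265) and (573,250), and the packs at left.

Run:
```python
from h import *
c=saved("w5"); print(proj(None,[B([70,126,52]),B([70,-120,52]),B([62,120,52]),B([-70,-120,52])],c).round(0).tolist())
for p in[(415,266),(573,251)]: print(inB(unproj(None,p,50,c)))
print([inB(unproj(None,p,127-6+16-0,c)) for p in [(263,178),(355,178)]])
```

```text
[[254.0, 136.0], [628.0, 136.0], [264.0, 148.0], [592.0, 330.0]]
[-20.70231398  13.87954738  50.        ]
[ -9.46743832 -97.75085603  50.        ]
[array([ 52.24329915, 112.17553398, 137.        ]), array([ 52.27600855,  68.48293423, 137.        ])]
```

Call:
play_rows([
  [[-0.003,0.02,0],0,1],
  [[-0.003,0.04,0],0,1],
  [[-0.003,0.06,0],0,1],
  [[-0.003,0.07,0],0,1],
  [[-0.003,0.08,0],0,1],
  [[-0.003,0.0855,0],0,1],
  [[-0.003,0.0855,0],0,1],
  [[-0.003,0.0855,0],0,1],
])

```text
clock: 17.0
eef_pos: [537.1, 142.3, 47.8]
eef_rot: [-1.568, 0.015, 3.077]
wrist_force: [0.9, 0.3, -2.5]
finger_gap: 18.0
```

Call:
play_rows([
  [[0,0.0015,0],0,1],
  [[0,0.0015,0.01],0,1],
  [[0,0.0015,0.02],0,1],
  [[0,0.0015,0.03],0,1],
  [[0,0.0015,0.04],0,1],
  [[0,0.0015,0.05],0,1],
  [[0,0.0015,0.06],0,1],
  [[0,0.0015,0.07],0,1],
  [[0,0.0015,0.08],0,1],
  [[0,0.0015,0.09],0,1],
  [[0,0.0015,0.1],0,1],
  [[0,0.0015,0.11],0,1],
  [[0,0.0015,0.12],0,1],
  [[0,0.0015,0.13],0,1],
  [[0,0.0015,0.13],0,1],
])

```text
clock: 18.5
eef_pos: [528.6, 11.4, 46.7]
eef_rot: [-1.568, 0.014, 3.075]
wrist_force: [0.8, 0.3, -3.3]
finger_gap: 17.8
```

Call:
play_rows([
  [[0,0,0.008],0,1],
  [[0,0,0.016],0,1],
  [[0,0,0.024],0,1],
  [[0,0,0.032],0,1],
  [[0,0,0.04],0,1],
  [[0,0,0.048],0,1],
  [[0,0,0.056],0,1],
  [[0,0,0.064],0,1],
  [[0,0,0.072],0,1],
  [[0,0,0.08],0,1],
  [[0,0,0.088],0,1],
  [[0,0,0.096],0,1],
  [[0,0,0.104],0,1],
  [[0,0,0.112],0,1],
  [[0,0,0.116],0,1],
  [[0,0,0.116],0,1],
])

```text
clock: 20.1
eef_pos: [520.9, -104.9, 46.9]
eef_rot: [-1.568, 0.014, 3.075]
wrist_force: [0.4, -0.4, -3.0]
finger_gap: 17.6
```

Call:
play_rows([
  [[0,-0.02,0],0,1],
  [[0,-0.05,0],0,1],
  [[0,-0.09,0],0,1],
  [[0,-0.12,0],0,1],
  [[0,-0.12,0],0,1],
])

```text
clock: 20.6
eef_pos: [520.9, -104.6, 171.0]
eef_rot: [-1.567, 0.021, 3.075]
wrist_force: [0.1, 0.1, -3.5]
finger_gap: 17.6
```

Run:
```python
from h import *
s=manip.read_state(); print(s["eef_pos"],s["wrist_force"],s["finger_gap"],inB(s["eef_pos"]))
shot("scene","s3",(150,160,470,380),2.4)
go((448.8,-327.5,132),-3.01)
```

```text
[ 520.88551449 -104.59224859  171.0128282 ] [ 0.1327667   0.11707586 -3.49361805] 17.569523069415993 [   5.67051626 -158.1579155   171.0128282 ]
shift [0.0567 0.0359 0.2272] twist -0.198 j6 end 0.81 pos [ 519.8 -104.4  168.2] yaw 3.075 clock 20.65
```

View pics/s3.png

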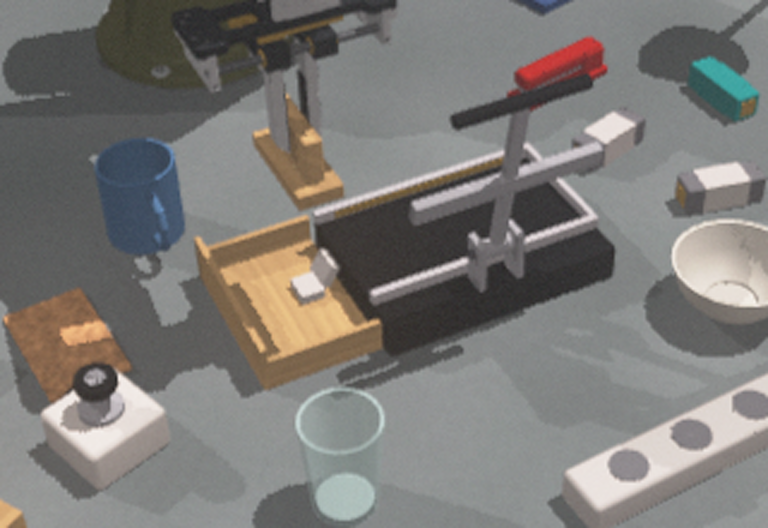

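The chips are both in the tray: one flat at (308,288), one leaning against the block end at (325,268). The bed is clear. Next, the scraper goes back to its mat.

Call:
play_rows([
  [[0,0,0.03],0,1],
  [[0.01,0,0.06],-0.05,1],
  [[0.02,0,0.09],-0.1,1],
  [[0.03,0,0.12],-0.15,1],
  [[0.04,0,0.16],-0.198,1],
  [[0.05,0.02,0.2],-0.198,1],
  [[0.057,0.04,0.227],-0.198,1],
  [[0.057,0.07,0.227],-0.198,1],
  [[0.057,0.1,0.227],-0.198,1],
  [[0.057,0.12,0.227],-0.198,1],
  [[0.057,0.135,0.227],-0.198,1],
  [[0.057,0.145,0.227],-0.198,1],
  [[0.057,0.145,0.227],-0.198,1],
  [[0.057,0.145,0.227],-0.198,1],
])

```text
clock: 22.05
eef_pos: [450.4, -327.6, 22.8]
eef_rot: [-1.564, 0.016, -3.01]
wrist_force: [-0.7, 0.5, -2.9]
finger_gap: 17.8
```

Run:
```python
from h import *
go((448.8,-327.5,11.7),-3.01); print(manip.read_state()["wrist_force"],manip.read_state()["finger_gap"])
```

```text
shift [ 0.0017  0.0111 -0.0004] twist 0.005 j6 end 0.81 pos [ 450.4 -327.6   22.8] yaw -3.01 clock 22.05
[-0.65964094  0.5498893  -2.85909878] 17.830346479679864
```

Lower, release, rise.

Call:
play_rows([
  [[0.002,0.005,0],0,1],
  [[0.002,0.009,0],0,1],
  [[0.002,0.011,0],0,1],
  [[0.002,0.0115,0],0,1],
  [[0.002,0.0115,0],0,0.8],
  [[0.002,0.0115,0],0,0.5],
  [[0.002,0.0115,0],0,0.5],
  [[0.002,0.0115,0],0,0.5],
  [[0.002,0.0115,0],0,0.5],
  [[0.002,-0.01,0],0,0.5],
  [[0.002,-0.04,0],0,0.5],
  [[0.002,-0.08,0],0,0.4],
  [[0.002,-0.13,0],0,0],
  [[0.002,-0.17,0],0,0],
  [[0.002,-0.2,0],0,0],
])

```text
clock: 23.55
eef_pos: [445.2, -327.2, 225.8]
eef_rot: [-1.562, 0.018, -3.01]
wrist_force: [-0.2, 0.3, 1.0]
finger_gap: 75.4
```

Run:
```python
from h import *
c=saved("w5")
# packs from w5: top face corners by eye; pack A far (594,339), pack B near(433,330)
for n,ps in {"A":[(66,150),(64,192)],"B":[(158,286),(177,321),(75,318),(86,352)]}.items():
    for p in ps: print(n,unproj(None,p,32,c).round(1))
shot("top","t2",(90,180,370,340),2.8)
go((430,330,230),0.1)
```

```text
A [602.  311.1  32. ]
A [572.6 318.7  32. ]
B [496.  261.9  32. ]
B [465.9 251.5  32. ]
B [473.7 331.   32. ]
B [443.8 328.2  32. ]
shift [-0.0704 -0.0065 -0.6544] twist -3.109 j6 end -1.02 pos [ 446.1 -328.   230.2] yaw -3.01 clock 23.6
```

View pics/t2.png

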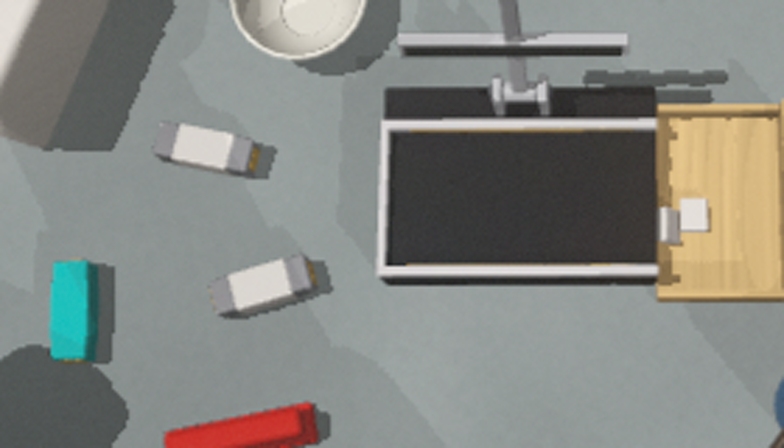

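The top view shows the bed clear, chips in the tray at (670,225) and (694,215), and pack B now at (265,285), knocked about 4 cm from before. Pack A is still at (205,147).

Run:
```python
from h import *
f=lambda p:unproj("top",(p[0]/2.8+90,p[1]/2.8+180),32)
print(f((262,285)),f((205,146)))
go((470,280,220),-1.235)
```

```text
[463.39612214 289.17979048  32.        ] [593.62600104 338.18354593  32.        ]
shift [-0.1033  0.0049 -0.5997] twist -1.774 j6 end 0.2 pos [ 446.1 -328.   230.2] yaw -3.01 clock 23.6
```

Call:
play_rows([
  [[-0.01,0,-0.035],-0.1,0],
  [[-0.02,0,-0.075],-0.2,0],
  [[-0.03,0,-0.12],-0.3,0],
  [[-0.04,0,-0.165],-0.4,0],
  [[-0.045,0,-0.21],-0.5,0],
  [[-0.05,0,-0.255],-0.6,0],
  [[-0.055,0,-0.3],-0.72,0],
  [[-0.06,0,-0.345],-0.84,0],
  [[-0.07,0,-0.39],-0.96,0],
  [[-0.08,0,-0.435],-1.08,0],
  [[-0.09,0,-0.48],-1.2,0],
  [[-0.1,0,-0.525],-1.32,0],
  [[-0.1,0,-0.57],-1.44,0],
  [[-0.1,0,-0.6],-1.56,0],
  [[-0.1,0,-0.6],-1.68,0],
  [[-0.1,0,-0.6],-1.774,0],
  [[-0.1,0,-0.6],-1.774,0],
  [[-0.1,0,-0.6],-1.774,0],
])

```text
clock: 25.4
eef_pos: [466.6, 279.8, 224.7]
eef_rot: [-1.552, -0.017, -1.239]
wrist_force: [0.2, 0.1, -0.3]
finger_gap: 93.8
```

Run:
```python
from h import *
s=manip.read_state(); print(s["eef_pos"],s["eef_rot"]); shot("wrist","w6")
```

```text
[466.58631991 279.78226523 224.68595152] [-1.55177924 -0.01668467 -1.23917456]
```

View pics/w6.png

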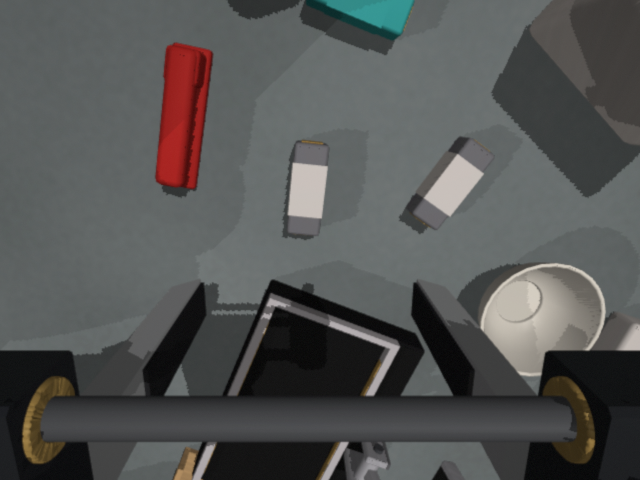

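The view shows pack B's top face at (293–328, 143–236) and pack A's at (462,138), (494,152), (436,228), (412,208). The turquoise one at the top is ignored.

Run:
```python
from h import *
c=saved("w6"); K,R,t=c; print("cam z",(-R.T@t))
for n,ps in {"B":[(293,143),(328,145),(320,235),(285,235)],"A":[(462,138),(494,152),(436,228),(408,212)]}.items():
    q=np.array([unproj(None,p,32,c) for p in ps]); m=q.mean(0); ax=(q[2]+q[3]-q[0]-q[1])/2
    print(n,m.round(1),"len",np.linalg.norm(ax).round(1),"wid",np.linalg.norm(q[0]-q[1]).round(1),np.linalg.norm(q[2]-q[3]).round(1),"axis",np.arctan2(ax[1],ax[0]).round(3))
    go((m[0],m[1],20),np.arctan2(ax[1],ax[0]))
```

```text
cam z [435.99083758 356.22268648 429.6966278 ]
B [464.6 291.2  32. ] len 86.8 wid 32.1 34.0 axis -1.327
shift [-0.0149  0.2045 -0.002 ] twist 0.085 j6 end 0.32 pos [466.6 279.7 224.7] yaw -1.239 clock 25.45
A [590.1 341.5  32. ] len 84.8 wid 33.6 32.7 axis -1.818
shift [-0.0216  0.207   0.133 ] twist 0.576 j6 end 0.77 pos [466.6 279.7 224.7] yaw -1.239 clock 25.45
```

Call:
play_rows([
  [[-0.015,0.03,-0.002],0.04,0],
  [[-0.015,0.07,-0.002],0.085,0],
  [[-0.015,0.11,-0.002],0.085,0],
  [[-0.015,0.15,-0.002],0.085,0],
  [[-0.015,0.18,-0.002],0.085,0],
  [[-0.015,0.2,-0.002],0.085,0],
  [[-0.015,0.21,-0.002],0.085,0],
  [[-0.015,0.215,-0.002],0.085,0],
  [[-0.015,0.215,-0.002],0.085,0],
])

```text
clock: 26.35
eef_pos: [465.1, 291.2, 9.8]
eef_rot: [-1.55, -0.015, -1.325]
wrist_force: [0.5, 0.6, 0.4]
finger_gap: 94.1
```

Run:
```python
from h import *
print(manip.read_state()["wrist_force"]); go((464.6,291.2,0),-1.327)
shot("wrist","w7",(150,130,480,360),2); shot("scene","s4",(350,140,500,260),4)
s=manip.read_state(); c=cam("scene")
print([(((proj(None,s["eef_pos"]+[0,0,d],c))-[350,140])*4).round(0).tolist() for d in(0,20)])
```

```text
[0.45893515 0.55068647 0.41782263]
shift [-0.0002  0.0098 -0.0007] twist -0.012 j6 end 0.32 pos [465.1 291.2   9.8] yaw -1.325 clock 26.35
[[[213.0, 313.0]], [[215.0, 289.0]]]
```

View pics/s4.png

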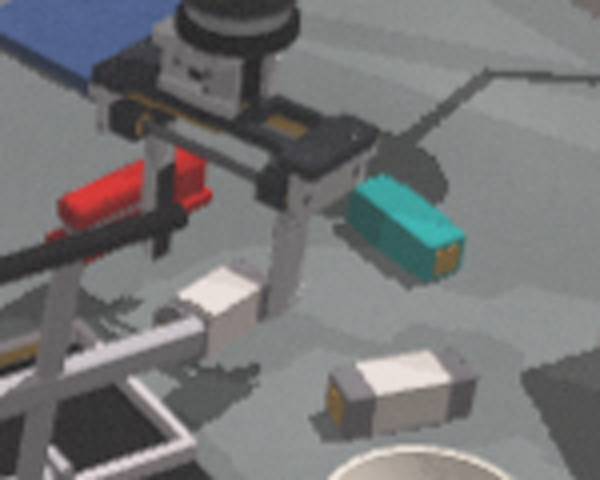

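Run:
```python
from h import *
c=saved("s4"); s=manip.read_state(); p=s["eef_pos"]; z=Ro.from_euler('xyz',s["eef_rot"]).apply([0,0,1])
for sg in (53,-53):
  print(sg,[((proj(None,np.array([*(p+sg*z)[:2],d]),c)-[350,140])*4).round(0).tolist()[0] for d in(0,10,20,30,40)])
```

```text
53 [[275.0, 360.0], [276.0, 348.0], [277.0, 336.0], [279.0, 323.0], [280.0, 311.0]]
-53 [[150.0, 293.0], [151.0, 281.0], [152.0, 269.0], [153.0, 256.0], [154.0, 244.0]]
```

Call:
play_rows([
  [[0,0.005,0],0,0],
  [[0,0.01,0],0,0],
  [[0,0.015,0],0,0],
  [[0,0.018,0],0,0],
  [[0,0.018,0],0,0],
])

```text
clock: 26.95
eef_pos: [465.6, 291.2, -8.0]
eef_rot: [-1.55, -0.015, -1.325]
wrist_force: [0.1, 0.1, 0.1]
finger_gap: 94.1
```

Call:
play_rows([
  [[0,0.003,0],0,0.2],
  [[0,0.005,0],0,0.4],
  [[0,0.005,0],0,0.7],
  [[0,0.005,0],0,1],
  [[0,0.005,0],0,1],
  [[0,0.005,0],0,1],
  [[0,0.005,0],0,1],
  [[0,0.005,0],0,1],
], squeeze=15)

```text
clock: 27.75
eef_pos: [465.8, 291.1, -13.0]
eef_rot: [-1.55, -0.015, -1.325]
wrist_force: [1.0, -1.2, 0.5]
finger_gap: 33.6
```

Run:
```python
from h import *
s=manip.read_state(); print(s["wrist_force"],s["eef_rot"]); t=B([0,40,0]); go((t[0],t[1],120),TY); print(t)
```

```text
[ 0.95922939 -1.15601736  0.46282818] [-1.549679   -0.01478625 -1.32459244]
shift [ 0.2088 -0.1296  0.015 ] twist -1.275 j6 end -1.33 pos [465.8 291.1 -13. ] yaw -1.325 clock 27.75
[528.09816955  93.51552975   0.        ]
```

Call:
play_rows([
  [[0,-0.03,0],0,1],
  [[0,-0.06,0],0,1],
  [[0,-0.09,0],0,1],
  [[0,-0.12,0],0,1],
  [[0.02,-0.13,0.002],-0.13,1],
  [[0.04,-0.13,0.004],-0.26,1],
  [[0.06,-0.13,0.006],-0.39,1],
  [[0.08,-0.13,0.008],-0.52,1],
  [[0.1,-0.13,0.01],-0.65,1],
  [[0.12,-0.13,0.01],-0.78,1],
  [[0.14,-0.13,0.012],-0.91,1],
  [[0.16,-0.13,0.013],-1.04,1],
  [[0.18,-0.13,0.014],-1.17,1],
  [[0.2,-0.13,0.015],-1.275,1],
  [[0.209,-0.13,0.015],-1.275,1],
  [[0.209,-0.13,0.015],-1.275,1],
  [[0.209,-0.13,0.015],-1.275,1],
], squeeze=30)

```text
clock: 29.45
eef_pos: [527.9, 93.8, 120.3]
eef_rot: [-1.579, -0.024, -0.052]
wrist_force: [-0.9, 0.8, -1.5]
finger_gap: 31.9
```

Run:
```python
from h import *
s=manip.read_state(); print(s["wrist_force"],s["eef_rot"],s["finger_gap"]); t=B([0,40,0]); go((t[0],t[1],28),TY)
```

```text
[-0.86571259  0.77397393 -1.53998403] [-1.57858786 -0.02424894 -0.05185518] 31.916665864128202
shift [-0.002   0.0923  0.0005] twist 0.008 j6 end -1.33 pos [527.9  93.8 120.3] yaw -0.052 clock 29.45
```

Call:
play_rows([
  [[-0.002,0.03,0],0.01,1],
  [[-0.002,0.06,0],0.01,1],
  [[-0.002,0.08,0],0.01,1],
  [[-0.002,0.088,0],0.01,1],
  [[-0.002,0.0905,0],0.01,1],
  [[-0.002,0.0905,0],0.01,1],
])

```text
clock: 30.05
eef_pos: [528.3, 93.5, 30.4]
eef_rot: [-1.578, -0.025, -0.062]
wrist_force: [-0.1, -0.3, -0.9]
finger_gap: 31.3
```

Call:
play_rows([
  [[0,0.001,0],0,1],
  [[0,0.002,0],0,1],
  [[0,0.002,0],0,0.8],
  [[0,0.002,0],0,0.5],
  [[0,0.002,0],0,0.4],
  [[0,0.002,0],0,0.4],
  [[0,0.002,0],0,0.4],
  [[0,-0.02,0],0,0.4],
  [[0,-0.06,0],0,0.4],
  [[0,-0.1,0],0,0.4],
  [[0,-0.15,0],0,0.2],
  [[0,-0.17,0],0,0],
])

```text
clock: 31.25
eef_pos: [525.2, 95.2, 205.1]
eef_rot: [-1.577, -0.031, -0.062]
wrist_force: [-0.3, 0.1, 0.1]
finger_gap: 69.2
```

Run:
```python
from h import *
shot("top","t3",(90,180,370,340),2.8); go((590,341.5,150),-1.818)
```

```text
shift [0.047  0.0567 0.25  ] twist 1.753 j6 end 0.77 pos [525.8  95.3 206.6] yaw -0.062 clock 31.3
```

View pics/t3.png

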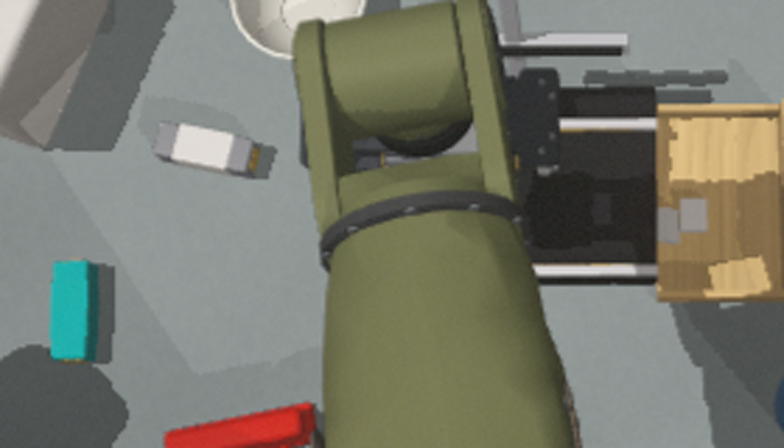

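Call:
play_rows([
  [[0,0,0.03],0.1,0],
  [[0.005,0,0.07],0.24,0],
  [[0.01,0,0.11],0.38,0],
  [[0.02,0,0.15],0.52,0],
  [[0.03,0,0.19],0.66,0],
  [[0.04,0,0.22],0.8,0],
  [[0.047,0,0.25],0.94,0],
  [[0.047,0,0.25],1.08,0],
  [[0.047,0,0.25],1.22,0],
  [[0.047,0,0.25],1.36,0],
  [[0.047,0,0.25],1.5,0],
  [[0.047,0,0.25],1.64,0],
  [[0.047,0.02,0.25],1.753,0],
  [[0.047,0.055,0.25],1.753,0],
  [[0.047,0.055,0.25],1.753,0],
  [[0.047,0.055,0.25],1.753,0],
])

```text
clock: 32.9
eef_pos: [589.9, 341.4, 151.8]
eef_rot: [-1.538, -0.001, -1.815]
wrist_force: [-0.3, 0.2, 0.2]
finger_gap: 94.3
```

Run:
```python
from h import *
shot("wrist","w8"); print(manip.read_state()["eef_rot"])
c=saved("w8"); im=cv2.imread("pics/w8_raw.png"); hsv=cv2.cvtColor(im,cv2.COLOR_BGR2HSV)
m=((hsv[:,:,2]>175)&(hsv[:,:,1]<40)).astype(np.uint8); m[345:]=0; n,l,st,ce=cv2.connectedComponentsWithStats(m)
for i in range(1,n):
    if st[i,4]>300:
        r=cv2.minAreaRect(np.argwhere(l==i)[:,::-1].astype(np.float32)); b=np.array([unproj(None,p,32,c) for p in cv2.boxPoints(r)])
        print(st[i],unproj(None,r[0],32,c).round(1),[np.linalg.norm(b[k]-b[k-1]).round(1) for k in(1,2)],[np.arctan2(*(b[k]-b[k-1])[1::-1]).round(3) for k in(1,2)])
print(proj(None,[590.1,341.5,32],c)); go((590.1,341.5,-13),-1.818)
```

```text
[-1.53639857e+00  9.04830740e-04 -1.81461971e+00]
[ 290  193   41   61 2377] [594.7 340.9  32. ] [np.float64(30.9), np.float64(48.6)] [np.float64(-0.249), np.float64(-1.801)]
[431 227 148  91 623] [747.  266.9  32. ] [np.float64(61.7), np.float64(124.8)] [np.float64(1.165), np.float64(-0.496)]
[ 450  254   53   51 1966] [716.4 259.9  32. ] [np.float64(42.5), np.float64(41.6)] [np.float64(0.61), np.float64(-0.995)]
[463 297  38  26 453] [719.1 229.9  32. ] [np.float64(31.6), np.float64(18.7)] [np.float64(0.011), np.float64(-1.472)]
[[304.13016688 223.64993555]]
shift [ 0.0004  0.166  -0.0059] twist -0.001 j6 end 0.77 pos [590.3 341.7 153.1] yaw -1.815 clock 32.95
```

Call:
play_rows([
  [[0,0.04,-0.001],0,0],
  [[0,0.08,-0.002],0,0],
  [[0,0.12,-0.003],0,0],
  [[0,0.14,-0.0035],0,0],
  [[0,0.155,-0.0035],0,0],
  [[0,0.165,-0.0035],0,0],
  [[0,0.165,-0.0035],0,0],
])

```text
clock: 33.65
eef_pos: [592.7, 341.4, -11.9]
eef_rot: [-1.536, 0.001, -1.815]
wrist_force: [-0.7, -0.1, -0.8]
finger_gap: 93.9
```

Call:
play_rows([
  [[0,0,0],0,0.4],
  [[0,0,0],0,0.7],
  [[0,0,0],0,1],
  [[0,0,0],0,1],
  [[0,0,0],0,1],
  [[0,0,0],0,1],
  [[0,0,0],0,1],
  [[0,0,0],0,1],
], squeeze=15)

```text
clock: 34.45
eef_pos: [592.8, 341.4, -11.9]
eef_rot: [-1.536, 0.001, -1.815]
wrist_force: [1.4, -0.6, 0.3]
finger_gap: 33.8
```

Run:
```python
from h import *
s=manip.read_state(); print(s["wrist_force"],s["eef_rot"]); t=B([0,-30,0]); go((t[0],t[1],120),TY); print(t)
```

```text
[ 1.37496379 -0.59550617  0.33086724] [-1.53605306e+00  1.10426493e-03 -1.81454151e+00]
shift [ 0.3249 -0.1318  0.014 ] twist -1.761 j6 end -1.46 pos [592.8 341.4 -11.9] yaw -1.815 clock 34.45
[523.55137283  23.66335269   0.        ]
```

Call:
play_rows([
  [[0,-0.03,0],0,1],
  [[0,-0.06,0],0,1],
  [[0,-0.09,-0.01],0.05,1],
  [[0,-0.12,-0.03],0.15,1],
  [[0,-0.132,-0.05],0.29,1],
  [[0.02,-0.132,-0.05],0.43,1],
  [[0.04,-0.132,-0.05],0.57,1],
  [[0.07,-0.132,-0.05],0.71,1],
  [[0.1,-0.132,-0.05],0.85,1],
  [[0.13,-0.132,-0.05],0.99,1],
  [[0.16,-0.132,-0.05],1.13,1],
  [[0.19,-0.132,-0.04],1.27,1],
  [[0.22,-0.132,-0.03],1.38,1],
  [[0.255,-0.132,-0.02],1.38,1],
  [[0.29,-0.132,0],1.38,1],
  [[0.325,-0.132,0.014],1.38,1],
  [[0.325,-0.132,0.014],1.38,1],
  [[0.325,-0.132,0.014],1.38,1],
], squeeze=30)

```text
clock: 36.25
eef_pos: [523.3, 23.2, 120.0]
eef_rot: [-1.565, 0.034, 3.087]
wrist_force: [0.1, -0.2, -1.4]
finger_gap: 31.4
```

Run:
```python
from h import *
s=manip.read_state(); print(s["wrist_force"],s["eef_rot"],s["finger_gap"]); t=B([0,-30,0]); go((t[0],t[1],29),TY)
shot("wrist","w9")
```

```text
[ 0.12352583 -0.2335036  -1.41716923] [-1.56544767  0.03382646  3.08712787] 31.415868933190144
shift [ 0.0029  0.091  -0.001 ] twist -3.134 j6 end -1.46 pos [523.3  23.2 120. ] yaw 3.087 clock 36.25
```

Call:
play_rows([
  [[0.003,0.03,0],0.01,1],
  [[0.003,0.06,0],0.01,1],
  [[0.003,0.08,0],0.01,1],
  [[0.003,0.086,0],0.01,1],
  [[0.003,0.089,0],0.01,1],
  [[0.003,0.091,0],0.01,1],
  [[0.003,0.091,0],0.01,1],
])

```text
clock: 37.0
eef_pos: [523.9, 23.8, 30.0]
eef_rot: [-1.566, 0.035, 3.079]
wrist_force: [0.1, 1.3, 0.2]
finger_gap: 31.7
```

Call:
play_rows([
  [[0,0,0],0,0.8],
  [[0,0,0],0,0.5],
  [[0,0,0],0,0.4],
  [[0,0,0],0,0.4],
  [[0,0,0],0,0.4],
  [[0,-0.02,0],0,0.4],
  [[0,-0.06,0],0,0.4],
  [[0,-0.1,0],0,0.4],
  [[0,-0.15,0],0,0.2],
  [[0,-0.2,0],0,0],
  [[0,-0.23,0],0,0],
  [[0,-0.23,0],0,0],
])

```text
clock: 38.2
eef_pos: [517.1, 25.3, 264.3]
eef_rot: [-1.566, 0.043, 3.079]
wrist_force: [0.2, -0.6, -0.4]
finger_gap: 85.1
```

Run:
```python
from h import *
shot("wrist","w10"); print(manip.read_state()["eef_pos"],manip.read_state()["eef_rot"])
c=saved("w10"); im=cv2.imread("pics/w10_raw.png"); hsv=cv2.cvtColor(im,cv2.COLOR_BGR2HSV)
print([proj(None,B([x,y,72]),c).round(0)[0].tolist() for x,y in((-25,40),(25,40),(-25,-30),(25,-30))])
m=((hsv[:,:,2]>150)&(hsv[:,:,1]<40)).astype(np.uint8); m[345:]=0; n,l,st,ce=cv2.connectedComponentsWithStats(m)
for i in range(1,n):
    if st[i,4]>300:
        r=cv2.minAreaRect(np.argwhere(l==i)[:,::-1].astype(np.float32)); b=np.array([inB(unproj(None,p,72,c)) for p in cv2.boxPoints(r)])
        print(st[i],inB(unproj(None,r[0],72,c)).round(1),[np.linalg.norm(b[k]-b[k-1]).round(1) for k in(1,2)],[np.arctan2(*(b[k]-b[k-1])[1::-1]).round(3) for k in(1,2)])
h=handle(1.77,40); go((h[0],h[1],h[2]+60-36),TY-np.pi/2)
```

```text
[516.32689441  25.35009872 261.40483437] [-1.56618898  0.03884061  3.07868842]
[[237.0, 232.0], [235.0, 180.0], [309.0, 232.0], [309.0, 180.0]]
[   0    0  114   70 4424] [150.8 190.3  72. ] [np.float64(96.4), np.float64(55.8)] [np.float64(-1.568), np.float64(3.04)]
[ 121   63  135   17 2164] [121.3  77.9  72. ] [np.float64(13.4), np.float64(118.2)] [np.float64(-0.097), np.float64(-1.568)]
[ 272   63  135   17 1918] [121.6 -56.   72. ] [np.float64(118.5), np.float64(13.4)] [np.float64(-1.568), np.float64(-3.088)]
[623  86  17  81 872] [  75.  -324.3   72. ] [np.float64(14.4), np.float64(72.0)] [np.float64(-1.568), np.float64(-2.965)]
[ 146  132  257  141 4985] [ 4.5  3.6 72. ] [np.float64(134.3), np.float64(234.2)] [np.float64(-0.084), np.float64(-1.569)]
[ 217  180   36   54 1860] [ 0.1 41.2 72. ] [np.float64(32.8), np.float64(50.9)] [np.float64(-1.569), np.float64(3.114)]
[ 291  181   35   54 1806] [ -0.7 -28.7  72. ] [np.float64(31.9), np.float64(51.0)] [np.float64(-1.569), np.float64(-3.131)]
shift [-0.1341 -0.024  -0.0684] twist -1.569 j6 end 0.19 pos [516.3  25.4 261.4] yaw 3.079 clock 38.25
```

The packs measure at block (0,41) and (-1,-29), straight on. Now I'll close the clamp.

Run:
```python
from h import *
go((652.8,85.3,300),TY-np.pi/2)
```

```text
shift [-0.1338 -0.0337 -0.0683] twist -1.569 j6 end 0.19 pos [516.3  25.4 261.4] yaw 3.079 clock 38.25
```

Call:
play_rows([
  [[0,-0.02,0],-0.1,0],
  [[0,-0.034,0],-0.24,0],
  [[-0.01,-0.034,0],-0.38,0],
  [[-0.02,-0.034,-0.01],-0.52,0],
  [[-0.03,-0.034,-0.02],-0.66,0],
  [[-0.04,-0.034,-0.03],-0.8,0],
  [[-0.06,-0.034,-0.04],-0.94,0],
  [[-0.08,-0.034,-0.05],-1.08,0],
  [[-0.1,-0.034,-0.06],-1.22,0],
  [[-0.12,-0.034,-0.068],-1.36,0.2],
  [[-0.134,-0.034,-0.068],-1.5,0.3],
  [[-0.134,-0.034,-0.068],-1.569,0.3],
  [[-0.134,-0.034,-0.068],-1.569,0.3],
  [[-0.134,-0.034,-0.068],-1.569,0.3],
])

```text
clock: 39.65
eef_pos: [652.7, 85.0, 299.1]
eef_rot: [-1.534, -0.005, -1.638]
wrist_force: [-0.1, 0.1, -0.2]
finger_gap: 65.9
```

Run:
```python
from h import *
s=manip.read_state(); print(s["eef_rot"],s["finger_gap"]); go((652.8,85.3,234),TY-np.pi/2)
```

```text
[-1.53361718 -0.00463664 -1.63803146] 65.92387233482916
shift [-0.0006  0.065  -0.0023] twist -0.001 j6 end 0.19 pos [652.7  85.  299.1] yaw -1.638 clock 39.65
```

Call:
play_rows([
  [[0,0.02,-0.001],0,0.3],
  [[0,0.04,-0.0015],0,0.3],
  [[0,0.055,-0.002],0,0.3],
  [[0,0.065,-0.0023],0,0.3],
  [[0,0.065,-0.0023],0,0.3],
  [[0,0.065,-0.0023],0,0.7],
  [[0,0.065,-0.0023],0,1],
  [[0,0.065,-0.0023],0,1],
  [[0,0.065,-0.0023],0,1],
  [[0,0.065,-0.0023],0,1],
  [[0,0.065,-0.0023],0,1],
  [[0,0.065,-0.0023],0,1],
], squeeze=25)

```text
clock: 40.85
eef_pos: [652.9, 84.6, 234.1]
eef_rot: [-1.533, -0.005, -1.638]
wrist_force: [1.5, -0.2, -0.7]
finger_gap: 13.3
```

Run:
```python
from h import *
s=manip.read_state(); p=s["eef_pos"]; b=inB(p); print(b,s["wrist_force"],s["finger_gap"])
a0=1.77; Rm=Ro.from_euler('xyz',s["eef_rot"]).inv()
for a in np.arange(1.7,-0.06,-.1).tolist()+[0.05,0]:
    print(round(a,2),((Rm.apply(handle(a,40)-handle(a0,40)))/1000).round(4).tolist())
```

```text
[125.11350197  39.24632651 234.077124  ] [ 1.45726547 -0.21961058 -0.66790202] 13.260259378931174
1.7 [0.0, -0.0027, -0.013]
1.6 [0.0001, -0.0049, -0.0319]
1.5 [0.0001, -0.0052, -0.0509]
1.4 [0.0002, -0.0036, -0.0698]
1.3 [0.0002, -0.0001, -0.0885]
1.2 [0.0002, 0.0052, -0.1067]
1.1 [0.0002, 0.0123, -0.1243]
1.0 [0.0002, 0.0211, -0.1411]
0.9 [0.0002, 0.0316, -0.157]
0.8 [0.0002, 0.0435, -0.1717]
0.7 [0.0001, 0.0569, -0.1852]
0.6 [0.0001, 0.0716, -0.1972]
0.5 [0.0, 0.0874, -0.2078]
0.4 [-0.0, 0.1042, -0.2167]
0.3 [-0.0001, 0.1218, -0.2238]
0.2 [-0.0002, 0.14, -0.2292]
0.1 [-0.0003, 0.1587, -0.2328]
-0.0 [-0.0003, 0.1776, -0.2344]
0.05 [-0.0003, 0.1681, -0.2338]
0 [-0.0003, 0.1776, -0.2344]
```

Call:
play_rows([
  [[0,-0.0027,-0.013],0,1],
  [[0,-0.0049,-0.032],0,1],
  [[0,-0.0052,-0.051],0,1],
  [[0,-0.0036,-0.07],0,1],
  [[0,-0.0001,-0.0885],0,1],
  [[0,0.0052,-0.1067],0,1],
  [[0,0.0123,-0.1243],0,1],
  [[0,0.0211,-0.1411],0,1],
  [[0,0.0316,-0.157],0,1],
  [[0,0.0316,-0.157],0,1],
])

```text
clock: 41.85
eef_pos: [495.8, 95.3, 196.0]
eef_rot: [-1.535, -0.004, -1.638]
wrist_force: [-2.8, 2.3, -0.3]
finger_gap: 13.0
```

Run:
```python
from h import *
s=manip.read_state(); p=s["eef_pos"]; b=inB(p); print(b,s["wrist_force"],s["finger_gap"],s["eef_rot"])
q=b+[0,0,36.5]; r=np.hypot(88-q[0],q[2]-80); a0=np.arctan2(q[2]-80,88-q[0]); print(r,a0); Rm=Ro.from_euler('xyz',s["eef_rot"]).inv()
for a in [.8,.7,.6,.5,.4,.3,.2,.1,.05,0,-.02]:
    print(round(a,2),((Rm.apply(handle(a,40)-handle(a0,40)))/1000).round(4).tolist())
```

```text
[-32.33949149  39.72671015 196.00762576] [-2.76748968  2.33002433 -0.32730718] 13.032967029214744 [-1.53529913 -0.00440697 -1.63760149]
194.26829161277095 0.9027544336115952
0.8 [-0.0, 0.0123, -0.0151]
0.7 [-0.0001, 0.0258, -0.0286]
0.6 [-0.0001, 0.0405, -0.0406]
0.5 [-0.0002, 0.0563, -0.0511]
0.4 [-0.0002, 0.0731, -0.0599]
0.3 [-0.0003, 0.0907, -0.0671]
0.2 [-0.0004, 0.1089, -0.0724]
0.1 [-0.0004, 0.1276, -0.0759]
0.05 [-0.0005, 0.137, -0.077]
0 [-0.0005, 0.1465, -0.0776]
-0.02 [-0.0005, 0.1503, -0.0776]
```

Call:
play_rows([
  [[0,0.0123,-0.0151],0,1],
  [[0,0.0258,-0.0286],0,1],
  [[0,0.0405,-0.0406],0,1],
  [[0,0.0563,-0.0511],0,1],
  [[0,0.0731,-0.06],0,1],
  [[0,0.0907,-0.067],0,1],
  [[0,0.1089,-0.0724],0,1],
  [[0,0.1276,-0.0759],0,1],
  [[0,0.137,-0.077],0,1],
  [[0,0.1465,-0.0776],0,1],
  [[0,0.149,-0.0776],0,1],
  [[0,0.149,-0.0776],0,1],
])

```text
clock: 43.05
eef_pos: [427.4, 99.9, 46.9]
eef_rot: [-1.528, -0.003, -1.638]
wrist_force: [5.6, 1.4, 17.7]
finger_gap: 12.9
```

Run:
```python
from h import *
s=manip.read_state(); b=inB(s["eef_pos"])+[0,0,36.5]; print(b,s["wrist_force"],s["finger_gap"],np.arctan2(b[2]-80,88-b[0]))
```

```text
[-100.93204277   39.85473856   83.40359704] [ 5.60570153  1.3588997  17.70884229] 12.934104340992782 0.01801297896642563
```

Call:
play_rows([
  [[0,-0.001,0],0,0.8],
  [[0,-0.001,0],0,0.6],
  [[0,-0.001,0],0,0.6],
  [[0,-0.001,0],0,0.6],
  [[0,-0.001,0],0,0.6],
  [[0,-0.03,0],0,0.6],
  [[0,-0.07,0],0,0.6],
  [[0,-0.12,0],0,0.6],
  [[0,-0.17,0],0,0.8],
  [[0,-0.2,0],0,1],
  [[0,-0.2,0],0,1],
])

```text
clock: 44.15
eef_pos: [420.0, 101.4, 250.6]
eef_rot: [-1.521, -0.001, -1.638]
wrist_force: [0.2, 0.5, -0.5]
finger_gap: 16.8
```

Run:
```python
from h import *
print(manip.read_state()["wrist_force"])
shot("top","t4"); shot("scene","s5")
c=saved("s5")
for a in(0,.1,.2): print(a,proj(None,[handle(a,-65),handle(a,65)],c).round(0).tolist(),proj(None,[handle(a,-65),handle(a,65)],saved("t4")).round(0).tolist())
im=cv2.imread("pics/s5_raw.png"); 
go((584,-334.4,130),-1.5); go((584,-334.4,130),-3.0)
```

```text
[ 0.17615123  0.53581077 -0.54798337]
0 [[295.0, 224.0], [342.0, 209.0]] [[302.0, 289.0], [248.0, 289.0]]
0.1 [[295.0, 218.0], [342.0, 203.0]] [[302.0, 288.0], [247.0, 288.0]]
0.2 [[295.0, 212.0], [343.0, 197.0]] [[302.0, 285.0], [246.0, 285.0]]
shift [0.4231 0.1258 0.1887] twist -0.139 j6 end -0.59 pos [418.7 101.1 246.4] yaw -1.638 clock 44.25
shift [0.4231 0.1258 0.1887] twist 1.361 j6 end 0.91 pos [418.7 101.1 246.4] yaw -1.638 clock 44.25
```

Call:
play_rows([
  [[0.04,0,0.02],0,1],
  [[0.085,0,0.04],0,1],
  [[0.13,0,0.06],0,1],
  [[0.175,0,0.08],0,1],
  [[0.22,0,0.1],0,1],
  [[0.265,0,0.12],0,1],
  [[0.31,0,0.14],0,1],
  [[0.355,0,0.16],0,1],
  [[0.4,0,0.18],0,1],
  [[0.423,0.02,0.189],0,1],
  [[0.423,0.06,0.189],0,1],
  [[0.423,0.1,0.189],0,1],
  [[0.423,0.126,0.189],0,1],
  [[0.423,0.126,0.189],0,1],
  [[0.423,0.126,0.189],0,1],
])

```text
clock: 45.75
eef_pos: [584.1, -334.2, 129.5]
eef_rot: [-1.529, -0.002, -1.638]
wrist_force: [-0.4, -0.2, 1.1]
finger_gap: 0.4
```

Run:
```python
from h import *
im=cv2.imread("pics/s5_raw.png").max(2); sub=(im[190:235,285:355]<45).astype(np.uint8)
n,l,st,ce=cv2.connectedComponentsWithStats(sub); print([(st[i].tolist(),(ce[i]+[285,190]).round(1).tolist()) for i in range(1,n) if st[i,4]>40])
s=manip.read_state(); print(s["wrist_force"],s["finger_gap"],s["eef_rot"]); go((584,-334.4,75),-1.638)
```

```text
[]
[-0.4058142  -0.23649388  1.12466564] 0.43481716114858115 [-1.52876477 -0.00206907 -1.63758262]
shift [ 0.0001  0.0545 -0.0024] twist 0.006 j6 end -0.45 pos [ 584.1 -334.2  129.5] yaw -1.638 clock 45.75
```

Call:
play_rows([
  [[0,0.02,-0.001],0,1],
  [[0,0.04,-0.002],0,1],
  [[0,0.05,-0.0022],0,1],
  [[0,0.06,-0.0025],0,1],
  [[0,0.065,-0.0026],0,1],
  [[0,0.068,-0.0028],0,1],
  [[0,0.068,-0.0028],0,1],
])

```text
clock: 46.45
eef_pos: [584.3, -334.4, 61.7]
eef_rot: [-1.528, -0.002, -1.638]
wrist_force: [-0.1, -0.5, -0.5]
finger_gap: 0.2
```

Call:
play_rows([
  [[0,0.004,0],0,1],
  [[0,0.008,0],0,1],
  [[0,0.012,0],0,1],
  [[0,0.012,0],0,1],
])

```text
clock: 46.85
eef_pos: [585.0, -334.7, 50.0]
eef_rot: [-1.528, -0.003, -1.638]
wrist_force: [-2.5, 0.8, 7.8]
finger_gap: 0.5
```

Call:
play_rows([
  [[0,0.003,0],0,1],
  [[0,0.006,0],0,1],
  [[0,0.009,0],0,1],
  [[0,0.0098,0],0,1],
  [[0,0.0098,0],0,1],
])

```text
clock: 47.35
eef_pos: [585.2, -334.9, 42.0]
eef_rot: [-1.528, -0.003, -1.638]
wrist_force: [-9.7, 4.7, 18.0]
finger_gap: 0.2
```

Call:
play_rows([
  [[0,0.0025,0],0,1],
  [[0,0.0035,0],0,1],
  [[0,0.0035,0],0,1],
  [[0,0.0035,0],0,1],
  [[0,0.0035,0],0,1],
])

```text
clock: 47.85
eef_pos: [585.4, -335.0, 41.8]
eef_rot: [-1.527, -0.004, -1.637]
wrist_force: [-15.9, 8.9, 29.6]
finger_gap: 0.7
```

Call:
play_rows([
  [[0,-0.02,0],0,1],
  [[0,-0.06,0],0,1],
  [[0,-0.11,0],0,1],
  [[0,-0.16,0],0,1],
  [[0,-0.2,-0.03],0,0.8],
  [[0,-0.22,-0.07],0,0.8],
  [[0,-0.22,-0.11],0,0.8],
  [[0,-0.22,-0.13],0,0.8],
  [[0,-0.22,-0.13],0,0.8],
])

```text
clock: 48.75
eef_pos: [444.5, -325.0, 256.7]
eef_rot: [-1.526, -0.005, -1.639]
wrist_force: [1.1, -0.2, 0.1]
finger_gap: 18.9
```

Run:
```python
from h import *
s=manip.read_state(); print(s["clock"],s["eef_pos"],s["wrist_force"])
shot("scene","s6"); shot("top","t5"); c=saved("s6")
a=cv2.imread("pics/s6_raw.png")[170:370,140:460]; b=cv2.imread("pics/t5_raw.png")[190:310,190:480]
a=cv2.resize(a,(640,400)); b=cv2.resize(b,(480,199),interpolation=cv2.INTER_CUBIC); b=cv2.copyMakeBorder(b,0,0,0,160,cv2.BORDER_CONSTANT)
cv2.imwrite("pics/final.png",np.vstack([a,b]))
for q in(0,.1,.2): print(q,((proj(None,[handle(q,-65),handle(q,65)],c)-[140,170])*2).round(0).tolist())
```

```text
48.75 [ 444.53443386 -325.03128762  256.70090234] [ 1.10789687 -0.2088954   0.09751431]
0 [[309.0, 107.0], [404.0, 78.0]]
0.1 [[309.0, 95.0], [405.0, 66.0]]
0.2 [[309.0, 84.0], [406.0, 55.0]]
```

View pics/final.png

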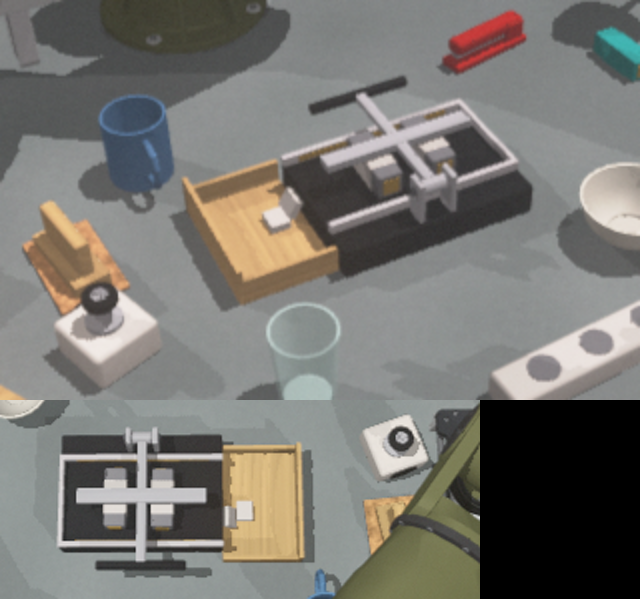

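The last view shows the handle ends at (310,106) and (405,82), which matches a clamp angle of about 0. Both packs lie under the bar, the chips are in the tray, the plunger is up, and the scraper stands on its mat. I'll hand in.

```bash
python3 -c "
from cell import manip
print(manip.sign_off())"
```

```text
the job is handed in; nothing more can be done
None
```

I carried out every step of the task and handed the job in at about 49 s of the 208 s allowed; the hand-in reports no verdict.

**What I did:** I swung the clamp back to about 1.77 rad, swept both chips into the tray with the scraper and put the scraper back on its mat. I then laid both packs on the bed, shut the clamp over them and pressed the plunger to its stop.

**Last checks:**
- **Packs:** before the clamp was shut they measured at block (0, 41) and (-1, -29) mm, straight across the channel. The last picture shows both still under the bar.
- **Clamp:** the force rose on closing as it does at a stop, and the handle's position in the last picture matches about 0 rad.
- **Plunger:** 18 N and then nearly 30 N moved it only 0.2 mm further, so it was at its stop. It is up again in the last picture.
- **Chips:** both are in the tray, one flat and one leaning against the end of the block.
- **Scraper:** it stands upright on the mat by eye. I did not measure its distance from the mat's middle again after setting it down.
- **Bystanders:** none of the moves went near one, and the wrist never met an unexpected force. The stapler, mug, tumbler and bowl look undisturbed in the last picture.

**What disagreed or went wrong:**
- **Fingertip height:** the tips sat about 20–27 mm higher than the reported TCP. The first pinch on the handle closed on nothing because of this, and I allowed for it afterwards.
- **Clamp opening:** the first pull went slightly off the lever's arc and reached about 60 N at the wrist, under the 120 N limit.
- **Tool tilt:** the tool gained up to about 3° of tilt over the run, with no visible effect.
- **Knocked pack:** one pack was knocked about 4 cm aside during the run, so I measured it again before picking it up.

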